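# Open the powder jar and lay out the spatulas

## Task

Set out the weighing place for the next lab class: unscrew the blue cap of the clamped powder jar (anticlockwise, several grips), hold on to it as it comes free, and stand it right way up in the small square dish without ever dropping it or putting it down on the bench. Lay every orange-handled spatula on the bench flat in the big tray, straight along the tray with its scoop towards the tray's blue end and none lying on another, and leave the other things where they are.

Things in the scene. Friction and masses are not known exactly. Their poses are not given: they have to be found in the camera images.
- jar: white round powder jar, 96 mm across, body and shoulder 85 mm tall, clamped to the bench by two dark jaws (it cannot move or turn; the jaws are 28 mm high and reach 73 mm from the jar's axis). On top stands its threaded neck, 50 mm across, its rim 122.5 mm above the bench. Origin: centre of its underside, on the bench; z up, the axis of the thread.
- cap: blue round screw cap, 60 mm across, 49.5 mm tall, 60 g: the top 16 mm is a ribbed solid grip 60 mm across, below it a hollow skirt 59 mm across; white mark on top. Origin: centre of the skirt's lower edge, z up to its top. Screwed home at the start, with its origin 89 mm and its top 138.5 mm above the bench. It turns easily and stays as it is when let go.
- neck (a point): centre of the jar neck's rim, on the thread's axis, 122.5 mm above the bench. Right-hand thread: the cap unscrews anticlockwise seen from above, rises 18 mm a turn (2.9 mm a radian) with 1.5 mm of play, and is free after 1.3 turns (8.2 rad), 23 mm up; then lift it straight off, not sooner. Past 11 rad, not lifted, it drops off the thread and sits loose on the neck.
- dish: small square cream dish, fixed, 140 x 140 mm outside, walls 5 mm thick and 12 mm high, floor 5 mm thick. Origin: centre of its underside, on the bench, z up.
- tray: big cream tray, fixed, 260 mm (its x) by 250 mm (its y) outside, walls 5 mm thick and 18 mm high, floor 5 mm thick. Its blue end (blue rim and floor strip) is at +x. Origin: centre of its underside, on the bench, z up.
- spatula1: lab spatula lying flat, 180 mm long, 45 g: orange handle 120 long x 16 wide x 12 mm high (x from -90 to +30 mm), steel scoop 24 mm wide, 10 mm high at the +x end (to x = +90 mm). Balance point 10 to 20 mm behind the origin, in the handle. Origin: centre of its length, on its underside; x along it towards the scoop, z up. May be absent (2 to 4 spatulas are there).
- spatula1_tip (a point): point in the scoop of spatula1, 85 mm from the origin along x, 3 mm up
- spatula2: lab spatula lying flat, 180 mm long, 45 g: orange handle 120 long x 16 wide x 12 mm high (x from -90 to +30 mm), steel scoop 24 mm wide, 10 mm high at the +x end (to x = +90 mm). Balance point 10 to 20 mm behind the origin, in the handle. Origin: centre of its length, on its underside; x along it towards the scoop, z up. May be absent (2 to 4 spatulas are there).
- spatula2_tip (a point): point in the scoop of spatula2, 85 mm from the origin along x, 3 mm up
- spatula3: lab spatula lying flat, 180 mm long, 45 g: orange handle 120 long x 16 wide x 12 mm high (x from -90 to +30 mm), steel scoop 24 mm wide, 10 mm high at the +x end (to x = +90 mm). Balance point 10 to 20 mm behind the origin, in the handle. Origin: centre of its length, on its underside; x along it towards the scoop, z up. May be absent (2 to 4 spatulas are there).
- spatula3_tip (a point): point in the scoop of spatula3, 85 mm from the origin along x, 3 mm up
- spatula4: lab spatula lying flat, 180 mm long, 45 g: orange handle 120 long x 16 wide x 12 mm high (x from -90 to +30 mm), steel scoop 24 mm wide, 10 mm high at the +x end (to x = +90 mm). Balance point 10 to 20 mm behind the origin, in the handle. Origin: centre of its length, on its underside; x along it towards the scoop, z up. May be absent (2 to 4 spatulas are there).
- spatula4_tip (a point): point in the scoop of spatula4, 85 mm from the origin along x, 3 mm up
- beaker: small glass beaker, 64 mm across, 75 mm tall; loose, to be left alone. Origin: centre of its underside.
- strips: flat brown carton of test strips, 40 x 90 x 22 mm; loose, to be left alone. Origin: centre of its underside.
- sponge: yellow sponge block, 60 x 60 x 28 mm; loose, to be left alone. Origin: centre of its underside.
There are look-alikes about, which are no part of the job. What is shaped like the spatula4 but green or pink is not meant.

How it is judged:
By the outcome, as a careful person would: the job done as asked, in the order asked, and still so for the second after the job is handed in, with the robot touching nothing.
Of spatula1, spatula2, spatula3, spatula4 only 2 to 4 are there at a start; the rules pass over those that are not, and their reading is None.
At some moment in a run one of spatula1, spatula2, spatula3, spatula4 may be knocked a few centimetres aside while the robot is not near it.
It also fails if it takes over 210 s, if anything falls off the work surface, if the arm or the gripper's body presses on something with over 40 N, if the wrist force passes 120 N, or if a joint passes its speed limit or range.

## Robot

A 6-joint arm with a two-finger parallel gripper is mounted at the origin on the work surface. World frame = base frame: x ahead of the robot, y to its left, z up, the work surface at z = 0. Lengths are in m, angles in rad, forces in N, time in s.
With the tool pointing down it reaches from about 0.35 to 0.975 m from the base axis. Payload 4.9 kg.
Tool frame: the origin (TCP) lies midway between the tips of the shut fingers; the grasp point (between the pads) lies 19 mm behind it; z points along the fingers, y is the direction in which the jaws open and shut (so a half turn about z gives the same grasp; the last joint's range is limited). The gripper opens to 85 mm and grips with 20 to 120 N. Pads are 22 mm wide; open, the fingers measure 114 mm over their backs; the gripper's body (76 mm by 85 mm) begins 54 mm behind the grasp point. The pads swing forward as they close: fully open they stand 13 mm farther back than shut.
Start: joints at [1.009, 0.053, 1.613, -0, 1.476, -0.119], TCP at [0.268, 0.565, 0.198] pointing down, gripper open.
Joint ranges: [-3.01, 3.01], [-1.01, 2.22], [0.06, 2.58], [-1.02, 4.17], [0.09, 2.62], [-3.14, 3.14]. Speed limits (rad/s): [2.57, 2.57, 3.14, 3.14, 3.14, 3.14].

## Interface

Orientations are given as a unit quaternion [w, x, y, z].
In Python, from plant import manip, cams gives the robot as it stands.
- The arm moves only by the tool jog_arm, never from a script. Its argument "targets" is a list of rows, each a list of 4 numbers: the shift along the tool's x, y, z in m, then the turn about the tool's z in degrees. A call has 1 to 5 rows; each row is the pose to reach, as a shift and turn from the pose commanded when the call began, along the tool's axes at that moment; what a row does not reach only later rows make up. A row lasts 1/12 s, in which the tool goes at most 41.7 mm and 7.16 degrees, less where a joint would pass 70% of its speed; a pose out of reach is approached as far as the arm can. A call with a gripper value outside its range is refused whole. "fingers" is the opening, from 0 (shut) to 1 (fully open), set as the call begins (left out, the last holds). The fingers move at their own pace and stop on an object; the grip force is fixed at half the most. Time passes only in rows, so rows that repeat a pose let the fingers close. It gives the time, the measured TCP pose, the force and the opening at its end, in the units of the state.
- manip.state(): the state, without advancing time (a new reading comes with each control period).
- cams.grab_frame(name): name is "side" or "top"; returns the picture (400x640x3 uint8, red, green, blue); there is no depth.
- cams.get_calibration(name): a dict with "camera_matrix" (3x3 intrinsics, pixels), "cam_to_world" (4x4, takes a point from camera to world coordinates). Camera axes: x right, y up, looking along -z (the intrinsics and any distortion apply to the point x, -y, -z); pixel columns grow to the right and rows downward; lengths in m; the calibration is good to about 2 mm. A picture is of the moment at which its call begins. get_calibration takes no time and is no camera call.
- manip.job_done(): hands the job in, once; it reports no verdict.
The state is a dict: "time": time; "joint_pos": joint angles; "joint_vel": joint speeds; "joint_efforts": joint torques, N m; "tool_pos": TCP position; "tool_rot": TCP orientation; "contact_force": force on the tool from outside, world axes, zero at the start; "ft_torque": the same for the moment, N m; "gripper_width": opening from 0.0 (shut) to 1.0 (fully open).
Only numpy, scipy, OpenCV 4.12 (cv2) and the standard library are available. Lean on these libraries where they do the work, as an engineer would, in place of code of your own. Each camera call takes 0.05 s, during which the arm holds its last target. There are 200 camera calls.

## Working session

There is one attempt and no reset: what is moved stays moved. The work goes in short steps, Python scripts to look and compute and a tool call to move; the robot and the scene stay as the last step left them, time stands still between calls to the robot, and variables do not carry over. Pictures are saved under pics/ and viewed, about 12 in all and at most 16, crops included, and the job is handed in when it is done.

Besides the shell and the picture viewer there is one more tool, called after ">>>" as name(argument=value, ...) on one line, values as JSON. jog_arm: Moves the arm, as the interface text tells. Its arguments: {"type":"object","properties":{"targets":{"type":"array"},"fingers":{"type":"number"}},"required":["targets"]}

```bash
ls; mkdir -p pics; cat > h.py <<'E'
import numpy as np, cv2
from plant import manip, cams
def grab(n, f):
    im=cams.grab_frame(n); cv2.imwrite('pics/'+f, im[:,:,::-1]); return im
def ray(n,u,v):
    c=cams.get_calibration(n); K=np.array(c['camera_matrix']); T=np.array(c['cam_to_world'])
    p=np.linalg.solve(K,[u,v,1.]); d=T[:3,:3]@np.array([p[0],-p[1],-p[2]]); return T[:3,3],d
def onz(n,u,v,z):
    o,d=ray(n,u,v); return o+d*(z-o[2])/d[2]
def proj(n,P):
    c=cams.get_calibration(n); K=np.array(c['camera_matrix']); T=np.array(c['cam_to_world'])
    q=T[:3,:3].T@(np.array(P)-T[:3,3]); p=K@np.array([q[0],-q[1],-q[2]]); return p[:2]/p[2]
E
python3 - <<'E'
from h import *
print(manip.state())
for n in ('top','side'):
    grab(n,n+'1.png'); print(cams.get_calibration(n))
E
```

```text
pics
{'time': 0.0, 'joint_pos': array([ 1.00897494e+00,  5.33899171e-02,  1.61430273e+00, -3.52326004e-05,
        1.47599800e+00, -1.18959501e-01]), 'joint_vel': array([ 5.20285940e-05, -6.03443635e-04, -6.01641644e-04,  5.13491802e-04,
        1.44710959e-03,  1.31728003e-03]), 'joint_efforts': array([-1.34609845e-04, -3.93706441e+01, -3.70163512e+01, -1.95957437e-04,
        7.59706367e-03,  5.73591990e-06]), 'tool_pos': array([0.26744217, 0.56411785, 0.19683738]), 'tool_rot': array([-3.33683540e-04,  2.19624085e-01,  9.75584010e-01, -9.94663941e-04]), 'contact_force': array([-0.7197112 , -0.19364908, -0.43178157]), 'ft_torque': array([ 0.00687476, -0.04385995,  0.00362077]), 'gripper_width': 0.996793681268453}
{'camera_matrix': array([[403.23835882,   0.        , 317.68983469],
       [  0.        , 403.23835882, 196.64284009],
       [  0.        ,   0.        ,   1.        ]]), 'cam_to_world': array([[ 0.01740288,  0.98645754, -0.16309096,  0.19842228],
       [-0.99981091,  0.01575367, -0.01140016, -0.12941021],
       [-0.0086765 ,  0.16325852,  0.98654517,  1.46072548],
       [ 0.        ,  0.        ,  0.        ,  1.        ]])}
{'camera_matrix': array([[465.78577753,   0.        , 323.49193368],
       [  0.        , 465.78577753, 197.25385342],
       [  0.        ,   0.        ,   1.        ]]), 'cam_to_world': array([[ 0.99560771,  0.07220227, -0.05959971,  0.3650587 ],
       [-0.09175181,  0.62582427, -0.77454863, -1.21063211],
       [-0.01862522,  0.77661497,  0.62970016,  0.99000807],
       [ 0.        ,  0.        ,  0.        ,  1.        ]])}
```

View pics/top1.png

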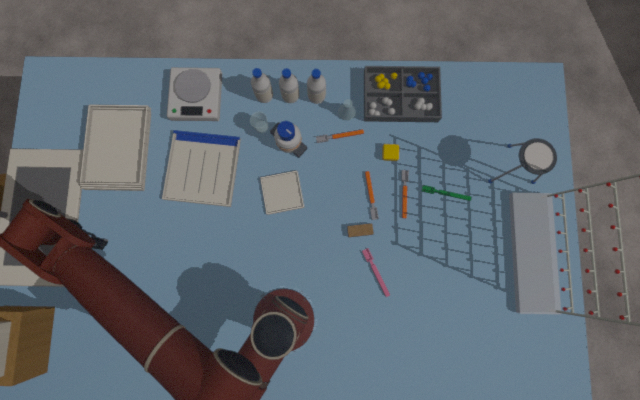

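View pics/side1.png

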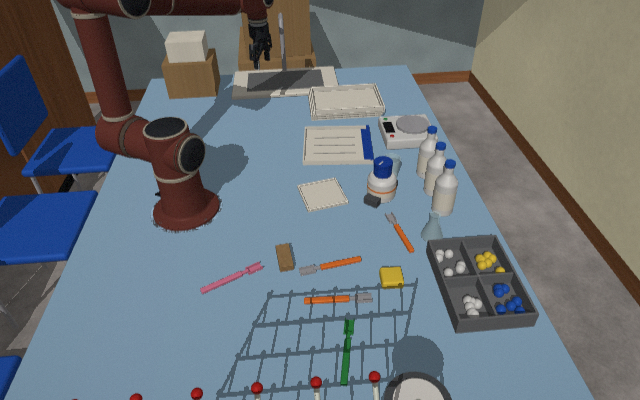

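The top view shows the cap at (286,130), the tray at (202,169) with its blue end up, and the dish at (282,192). The three orange spatulas are at (340,136), (371,195) and (404,195). The pink and green look-alikes are at (376,271) and (446,193). Next I'll measure positions.

```bash
cat >> h.py <<'E'
def orange(im):
    h=cv2.cvtColor(im,cv2.COLOR_RGB2HSV); return cv2.inRange(h,(5,150,110),(16,255,255))
def spats(im,n='top',zoff=0.012):
    m=orange(im); k,l,s,c=cv2.connectedComponentsWithStats(m); out=[]
    for i in range(1,k):
        if s[i,4]<60: continue
        pts=np.argwhere(l==i)[:,::-1].astype(np.float32)
        W=np.array([onz(n,u,v,zoff)[:2] for u,v in pts]); c0=W.mean(0)
        d=np.linalg.svd(W-c0,full_matrices=False)[2][0]; t=(W-c0)@d; L=t.max()-t.min()
        if not .08<L<.15: continue
        mid=c0+d*(t.max()+t.min())/2
        # scoop side: bench-unlike grey pixels beyond handle ends
        sc=[]
        for sg in (1,-1):
            P=[mid+sg*d*r for r in np.linspace(.07,.115,10)]
            px=[np.round(proj(n,[*p,.008])).astype(int) for p in P]
            hs=cv2.cvtColor(im,cv2.COLOR_RGB2HSV); sc.append(np.mean([hs[q[1],q[0],1] if 0<=q[1]<400 and 0<=q[0]<640 else 255 for q in px]))
        sg=1 if sc[0]<sc[1] else -1; d=d*sg
        out.append((mid+d*.03, np.degrees(np.arctan2(d[1],d[0])), L, sc, s[i,:5].tolist()))
    return out
E
python3 - <<'E'
from h import *
im=cv2.imread('pics/top1.png')[:,:,::-1]; sd=cv2.imread('pics/side1.png')[:,:,::-1]
for r in spats(im): print('top',r)
hs=cv2.cvtColor(im,cv2.COLOR_RGB2HSV)
for q in [(286,130),(202,139),(296,206),(282,192),(200,175)]: print(q,hs[q[1],q[0]])
b=cv2.inRange(hs,(108,180,60),(125,255,255)); k,l,s,c=cv2.connectedComponentsWithStats(b)
for i in range(1,k):
    if s[i,4]>40: print('blue',s[i],c[i],onz('top',*c[i],.1385)[:2],onz('top',*c[i],.018)[:2])
w=cv2.inRange(hs,(10,0,130),(40,90,255)); cs,_=cv2.findContours(w,cv2.RETR_EXTERNAL,cv2.CHAIN_APPROX_NONE)
for c in cs:
    if cv2.contourArea(c)>800:
        r=cv2.minAreaRect(c); print('cream',r); print([onz('top',*p,.012).round(3)[:2].tolist() for p in cv2.boxPoints(r)])
crop=cv2.resize(im[50:230,150:430],None,fx=2.8,fy=2.8,interpolation=cv2.INTER_CUBIC); cv2.imwrite('pics/crop1.png',crop[:,:,::-1])
E
```

```text
top (array([ 0.6723102 , -0.19063471]), np.float64(101.12644477695336), np.float64(0.1116458884075487), [np.float64(74.7), np.float64(8.3)], [333, 130, 30, 8, 107])
top (array([ 0.44735213, -0.30590303]), np.float64(-170.39028107725483), np.float64(0.11375213020997077), [np.float64(8.2), np.float64(72.6)], [366, 172, 8, 31, 109])
top (array([ 0.45535132, -0.42837554]), np.float64(-2.4105861430645033), np.float64(0.11421521165060164), [np.float64(71.7), np.float64(11.8)], [403, 186, 4, 32, 110])
(286, 130) [113  80 127]
(202, 139) [111 191 116]
(296, 206) [ 15  19 132]
(282, 192) [ 16  18 152]
(200, 175) [ 25  22 142]
blue [283  70   7   7  42] [286.14285714  72.80952381] [0.85501695 0.00406193] [0.9148552  0.01622582]
blue [313  70   7   8  42] [315.73809524  73.14285714] [ 0.8551279  -0.09967001] [ 0.91497626 -0.09695966]
blue [420  73  12  11  63] [425.26984127  77.38095238] [ 0.84435493 -0.48180728] [ 0.9032215  -0.51392272]
blue [407  77   9  10  55] [410.81818182  81.29090909] [ 0.82917886 -0.43124218] [ 0.88666238 -0.4587494 ]
blue [278 122  16  18 142] [285.16901408 128.880281
[... 245 characters left out ...]
 0.23316398]
cream ((281.4258117675781, 192.01425170898438), (37.278472900390625, 37.84501647949219), 79.11447143554688)
[[0.507, 0.103], [0.536, -0.033], [0.4, -0.062], [0.372, 0.072]]
cream ((52.876991271972656, 168.6740264892578), (92.20450592041016, 59.86219024658203), 33.20656967163086)
[[0.525, 1.076], [0.721, 0.979], [0.53, 0.666], [0.342, 0.766]]
cream ((200.59146118164062, 169.6768341064453), (70.67617797851562, 65.48590087890625), 6.340191841125488)
[[0.423, 0.456], [0.67, 0.449], [0.644, 0.184], [0.398, 0.198]]
cream ((114.88424682617188, 144.78372192382812), (63.81849670410156, 82.18136596679688), 4.316027641296387)
[[0.474, 0.763], [0.792, 0.776], [0.776, 0.531], [0.459, 0.526]]
```

View pics/crop1.png

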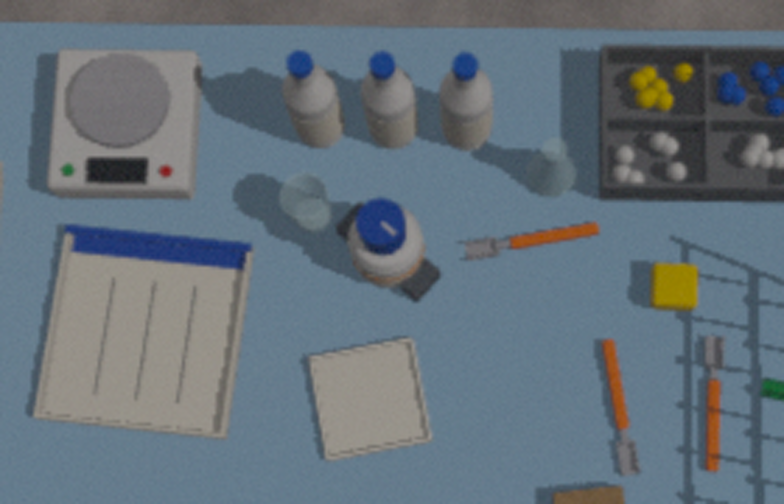

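```bash
python3 - <<'E'
from h import *
im=cv2.imread('pics/top1.png')[:,:,::-1]; sd=cv2.imread('pics/side1.png')[:,:,::-1]
def blob(I,box):
    x0,y0,x1,y1=box; h=cv2.cvtColor(I,cv2.COLOR_RGB2HSV)[y0:y1,x0:x1]
    m=cv2.inRange(h,(108,130,30),(128,255,255)); k,l,s,c=cv2.connectedComponentsWithStats(m); i=1+np.argmax(s[1:,4]); p=np.argwhere(l==i)[:,::-1]+[x0,y0]; return p
p=blob(im,(265,110,310,160)); q=blob(sd,(355,145,410,200))
for n,pp in (('top',p),('side',q)):
    print(n,pp.min(0),pp.max(0),len(pp))
u=[p[:,0].min()-.5,p[:,0].max()+.5]; print('far x',onz('top',np.mean(u),p[:,1].min()-.5,.1385)-[.03,0,0])
print('y',[onz('top',a,130,.1385)[1] for a in u])
u=[q[:,0].min()-.5,q[:,0].max()+.5]; print('side far', onz('side',np.mean(u),q[:,1].min()-.5,.1385))
print('side x',[onz('side',a,163,.1385)[:2] for a in u])
def cr(x,y): return x/2.8-.5+.18+150, y/2.8-.5+.18+50
for nm,z,C in (('tray',.018,[(68,226),(252,245),(226,437),(34,417)]),('dish',.012,[(306,353),(413,337),(432,439),(327,460)])):
    W=np.array([onz('top',*cr(*c),z)[:2] for c in C]); print(nm,W.round(3).tolist(),W.mean(0), [np.degrees(np.arctan2(*(v[::-1]))).round(1) for v in (W[0]-W[3],W[1]-W[2],W[0]-W[1],W[3]-W[2])],[np.linalg.norm(W[i]-W[i-1]).round(3) for i in range(4)])
sc=cv2.resize(sd[140:220,290:420],None,fx=5,fy=5,interpolation=cv2.INTER_CUBIC); cv2.imwrite('pics/c2.png',sc[:,:,::-1])
E
```

```text
top [277 121] [293 139] 239
side [363 145] [392 177] 485
far x [0.65016402 0.00271051 0.1385    ]
y [np.float64(0.03076127183185387), np.float64(-0.027412693630054955)]
side far [0.65189688 0.09627579 0.1385    ]
side x [array([ 0.58498255, -0.00505304]), array([ 0.67942744, -0.01631265])]
tray [[0.679, 0.429], [0.657, 0.182], [0.398, 0.203], [0.421, 0.454]] [0.53881035 0.31681231] [np.float64(-5.5), np.float64(-4.7), np.float64(84.7), np.float64(85.0)] [np.float64(0.26), np.float64(0.249), np.float64(0.259), np.float64(0.252)]
dish [[0.512, 0.105], [0.536, -0.035], [0.401, -0.064], [0.371, 0.072]] [0.45519642 0.01934696] [np.float64(13.2), np.float64(11.8), np.float64(99.6), np.float64(102.4)] [np.float64(0.145), np.float64(0.142), np.float64(0.138), np.float64(0.138)]
```

View pics/c2.png

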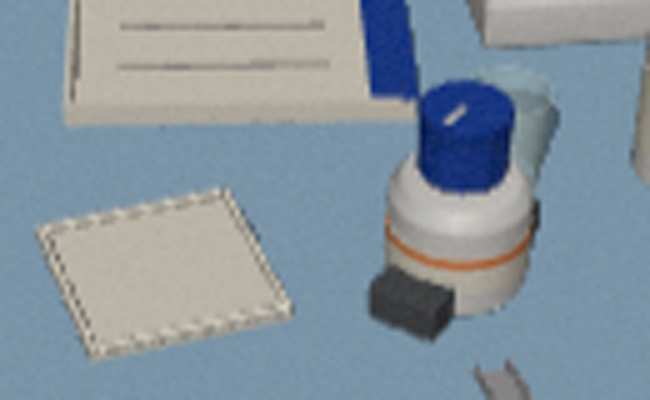

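```bash
cat >> h.py <<'E'
def pose():
    s=manip.state(); w,x,y,z=s['tool_rot']
    ty=np.array([2*(x*y-w*z),1-2*(x*x+z*z)]); return np.array(s['tool_pos']),np.degrees(np.arctan2(ty[1],ty[0]))
def plan(P,yaw=None,N=None,wrap=True,start=None):
    """rows (one per call, repeated 5x) to reach TCP P with tool-y yaw; anticlockwise = negative turn"""
    p,y0=pose() if start is None else start
    dy=0 if yaw is None else yaw-y0
    if wrap: dy=(dy+90)%180-90
    d=np.array(P)-p
    if N is None: N=int(np.ceil(max(np.linalg.norm(d)/.195,abs(dy)/35,1e-6)))
    q1=np.degrees(np.arctan2(P[1],P[0])); print('end q6 ~',q1-(y0+dy),'N',N)
    for i in range(N):
        a=np.radians(y0+dy*i/N); Y=np.array([np.cos(a),np.sin(a)]); X=np.array([-Y[1],Y[0]])
        # tool z down, x = y cross z
        X=np.array([-np.sin(a),np.cos(a)]); 
        e=d/N; print([round(float(v),4) for v in (e[:2]@X,e[:2]@Y,-e[2])]+[round(-dy/N,2)])
E
python3 - <<'E'
from h import *
p,y=pose(); print(p,y, manip.state()['joint_pos'][5])
print('side cap', onz('side',383.2,161.1,.1385), 'proj of .65,.002', proj('side',[.65,.002,.1385]),proj('top',[.65,.002,.1385]))
plan([.650,.002,.195],-135,wrap=False)
E
```

```text
[0.26745535 0.56416959 0.19698476] 64.6297909087984 -0.11901769935812294
side cap [ 0.65220995 -0.00238962  0.1385    ] proj of .65,.002 [382.25684786 160.37159165] [284.93743823 128.92855789]
end q6 ~ 135.17629414984316 N 6
[-0.0978, -0.0573, 0.0003, np.float64(33.27)]
[-0.1132, 0.0057, 0.0003, np.float64(33.27)]
[-0.0915, 0.0669, 0.0003, np.float64(33.27)]
[-0.0398, 0.1061, 0.0003, np.float64(33.27)]
[0.0249, 0.1106, 0.0003, np.float64(33.27)]
[0.0815, 0.0788, 0.0003, np.float64(33.27)]
```

>>> jog_arm(targets=[[-0.0978,-0.0573,0,33.3],[-0.0978,-0.0573,0,33.3],[-0.0978,-0.0573,0,33.3],[-0.0978,-0.0573,0,33.3],[-0.0978,-0.0573,0,33.3]], fingers=1)

```text
time: 0.52
tool_pos: [0.3324, 0.4694, 0.1975]
tool_rot: [-0.0, 0.494, 0.87, -0.0]
contact_force: [0.4, -0.8, 0.8]
gripper_width: 1.003
```

>>> jog_arm(targets=[[-0.1132,0.0057,0,33.3],[-0.1132,0.0057,0,33.3],[-0.1132,0.0057,0,33.3],[-0.1132,0.0057,0,33.3],[-0.1132,0.0057,0,33.3]])

```text
time: 0.93
tool_pos: [0.3961, 0.3756, 0.1976]
tool_rot: [-0.0, 0.722, 0.692, -0.0]
contact_force: [0.6, -0.7, -0.8]
gripper_width: 1.0
```

>>> jog_arm(targets=[[-0.0915,0.0669,0,33.3],[-0.0915,0.0669,0,33.3],[-0.0915,0.0669,0,33.3],[-0.0915,0.0669,0,33.3],[-0.0915,0.0669,0,33.3]])

```text
time: 1.35
tool_pos: [0.4597, 0.2818, 0.1975]
tool_rot: [-0.0, 0.89, 0.456, -0.001]
contact_force: [-0.1, 0.5, -0.4]
gripper_width: 1.003
```

>>> jog_arm(targets=[[-0.0398,0.1061,0,33.3],[-0.0398,0.1061,0,33.3],[-0.0398,0.1061,0,33.3],[-0.0398,0.1061,0,33.3],[-0.0398,0.1061,0,33.3]])

```text
time: 1.77
tool_pos: [0.5232, 0.188, 0.1974]
tool_rot: [0.0, 0.983, 0.182, -0.001]
contact_force: [-0.3, 0.7, -0.0]
gripper_width: 0.999
```

>>> jog_arm(targets=[[0.0249,0.1106,0,33.3],[0.0249,0.1106,0,33.3],[0.0249,0.1106,0,33.3],[0.0249,0.1106,0,33.3],[0.0249,0.1106,0,33.3]])

```text
time: 2.18
tool_pos: [0.5867, 0.0941, 0.1972]
tool_rot: [0.0, 0.994, -0.108, -0.001]
contact_force: [-0.7, -0.4, 0.7]
gripper_width: 1.002
```

>>> jog_arm(targets=[[0.0815,0.0788,0,33.3],[0.0815,0.0788,0,33.3],[0.0815,0.0788,0,33.3],[0.0815,0.0788,0,33.3],[0.0815,0.0788,0,33.3]])

```text
time: 2.6
tool_pos: [0.6501, 0.0002, 0.197]
tool_rot: [0.0, 0.922, -0.388, -0.001]
contact_force: [-0.6, 0.1, -0.2]
gripper_width: 0.999
```

```bash
python3 - <<'E'
from h import *
print(pose(),manip.state()['joint_pos'])
plan([.651,0,.107],-135)
E
```

```text
(array([6.50148183e-01, 1.61110362e-04, 1.96981043e-01]), np.float64(-135.64481818066452)) [-1.14123853e-01  1.12948461e-01  1.55097653e+00 -1.11690383e-05
  1.47931737e+00  2.25332653e+00]
end q6 ~ 135.0 N 1
[0.0007, -0.0005, 0.09, np.float64(-0.64)]
```

>>> jog_arm(targets=[[0,0,0.03,0],[0,0,0.05,0],[0,0,0.07,0],[0,0,0.08,0],[0,0,0.089,0]])

```text
time: 3.02
tool_pos: [0.6488, 0.0022, 0.1071]
tool_rot: [0.0, 0.923, -0.384, -0.001]
contact_force: [-0.5, 0.7, 0.7]
gripper_width: 0.996
```

```bash
python3 - <<'E'
from h import *
print(pose())
a=grab('top','t2.png');b=grab('side','s2.png')
A=cv2.resize(a[90:170,240:330],(450,400),interpolation=cv2.INTER_CUBIC);B=cv2.resize(b[110:210,335:435],(400,400),interpolation=cv2.INTER_CUBIC)
cv2.imwrite('pics/c3.png',np.hstack([A,B[:, :350]])[:,:,::-1])
E
```

```text
(array([0.64878488, 0.00219001, 0.10705879]), np.float64(-135.17069679529897))
```

View pics/c3.png

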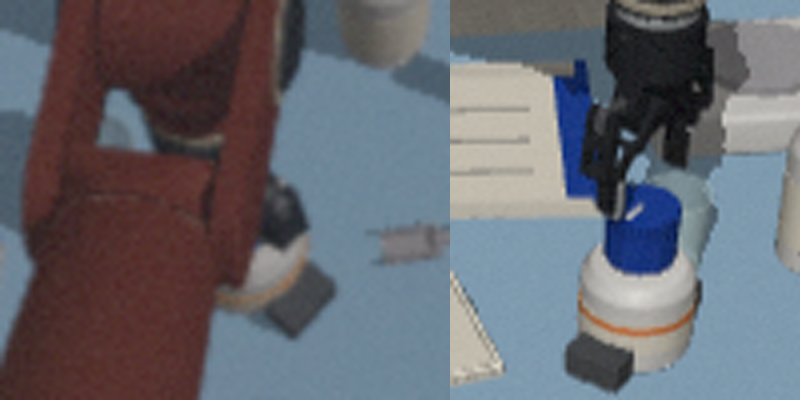

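The side view shows the open fingers standing astride the cap with their tips near the level of its top. I'll go down a few mm and close.

>>> jog_arm(targets=[[0.001,0,0.004,0],[0.001,0,0.004,0]])

```text
time: 3.28
tool_pos: [0.6513, 0.0012, 0.106]
tool_rot: [-0.0, 0.923, -0.384, 0.001]
contact_force: [0.3, 0.1, 0.4]
gripper_width: 1.0
```

>>> jog_arm(targets=[[0,0,0,0],[0,0,0,0],[0,0,0,0],[0,0,0,0],[0,0,0,0]], fingers=0)

```text
time: 3.7
tool_pos: [0.6507, 0.0013, 0.1055]
tool_rot: [-0.0, 0.923, -0.384, 0.0]
contact_force: [-0.1, 0.2, -0.6]
gripper_width: 0.303
```

>>> jog_arm(targets=[[0,0,0,0],[0,0,0,0],[0,0,0,0],[0,0,0,0],[0,0,0,0]])

```text
time: 4.12
tool_pos: [0.6507, 0.0013, 0.1054]
tool_rot: [-0.0, 0.923, -0.384, 0.0]
contact_force: [-0.6, 1.0, 2.5]
gripper_width: -0.0
```

```bash
python3 - <<'E'
from h import *
print(pose(), manip.state()['contact_force'])
b=grab('side','s3.png')
B=cv2.resize(b[110:210,335:435],(500,500),interpolation=cv2.INTER_CUBIC)
cv2.imwrite('pics/c4.png',B[:,:,::-1])
E
```

```text
(array([0.65070122, 0.00131612, 0.10538138]), np.float64(-135.17136520052486)) [-0.64526609  0.95618621  2.51380966]
```

View pics/c4.png

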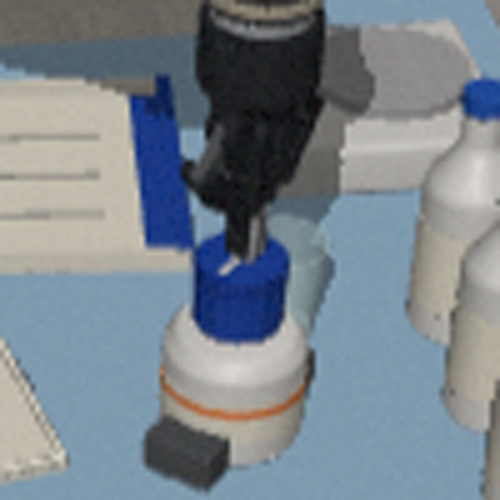

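The fingers closed to zero width, and the side view shows the tips on the cap's top at about (384,161). I'll check the heights before moving.

```bash
python3 - <<'E'
from h import *
for P in [(.6507,.0013,.105),(.6507,.0013,.1385),(.6507,.0013,.125),(.619,-.028,.120),(.619,-.028,.107),(.619,-.028,.14)]: print(P,proj('side',P).round(1))
print(manip.state())
E
```

```text
(0.6507, 0.0013, 0.105) [381.9 169. ]
(0.6507, 0.0013, 0.1385) [382.5 160.5]
(0.6507, 0.0013, 0.125) [382.3 163.9]
(0.619, -0.028, 0.12) [374.  171.2]
(0.619, -0.028, 0.107) [373.8 174.5]
(0.619, -0.028, 0.14) [374.4 166. ]
{'time': 4.1667, 'joint_pos': array([-1.12221821e-01,  1.82108197e-01,  1.63103550e+00, -8.83626669e-06,
        1.32804349e+00,  2.24693308e+00]), 'joint_vel': array([ 5.18986663e-04,  1.16611162e-05,  1.24568112e-03, -1.28434447e-03,
        6.79451098e-04,  1.08405369e-03]), 'joint_efforts': array([ 7.84523995e-02, -4.18932474e+01, -3.41324186e+01,  3.63847485e-02,
       -3.69966310e-02,  2.80638795e-05]), 'tool_pos': array([0.65070274, 0.00133585, 0.10538066]), 'tool_rot': array([-5.22891107e-05,  9.23312459e-01, -3.84049556e-01,  1.95923934e-04]), 'contact_force': array([-0.25041475, -0.90559756,  1.97816828]), 'ft_torque': array([-0.01088607, -0.01455776,  0.00786743]), 'gripper_width': 0.0004553192529975714}
```

The image puts the shut tips at about z = 0.138, while the reported TCP is 0.105. So the real tips sit about 33 mm above the reported point. I'll raise, open, go lower and verify by eye.

>>> jog_arm(targets=[[0,0,-0.02,0],[0,0,-0.02,0],[0,0,-0.02,0],[0,0,-0.02,0],[0,0,-0.02,0]], fingers=1)

```text
time: 4.58
tool_pos: [0.6499, 0.0014, 0.1239]
tool_rot: [0.0, 0.923, -0.384, -0.001]
contact_force: [0.0, 0.3, 0.5]
gripper_width: 0.706
```

>>> jog_arm(targets=[[0,0,0,0],[0,0,0,0],[0,0,0,0],[0,0,0,0],[0,0,0,0]])

```text
time: 5.0
tool_pos: [0.6505, 0.0013, 0.125]
tool_rot: [0.0, 0.923, -0.384, -0.0]
contact_force: [-0.7, -0.7, -0.1]
gripper_width: 1.002
```

>>> jog_arm(targets=[[0,0,0.01,0],[0,0,0.02,0],[0,0,0.03,0],[0,0,0.038,0],[0,0,0.04,0]])

```text
time: 5.42
tool_pos: [0.6486, 0.0015, 0.0817]
tool_rot: [0.001, 0.923, -0.384, -0.002]
contact_force: [-0.1, 0.2, 0.6]
gripper_width: 0.998
```

```bash
python3 - <<'E'
from h import *
print(pose(), manip.state()['contact_force'])
b=grab('side','s4.png')
B=cv2.resize(b[110:210,335:435],(400,400),interpolation=cv2.INTER_CUBIC)
o=cv2.imread('pics/side1.png')[:,:,::-1]; O=cv2.resize(o[0:100,210:310],(400,400),interpolation=cv2.INTER_CUBIC)
for z in (.197,.21,.245): print(z,(proj('side',[.2675,.564,z])-[210,0])*4)
cv2.imwrite('pics/c5.png',np.hstack([B,O])[:,:,::-1])
E
```

```text
(array([0.64864868, 0.00152998, 0.08174565]), np.float64(-135.17060337411178)) [-0.12323126  0.15649552  0.55037513]
0.197 [209.42998295 302.6027922 ]
0.21 [208.11112938 290.34828392]
0.245 [204.50197355 256.8127716 ]
```

View pics/c5.png

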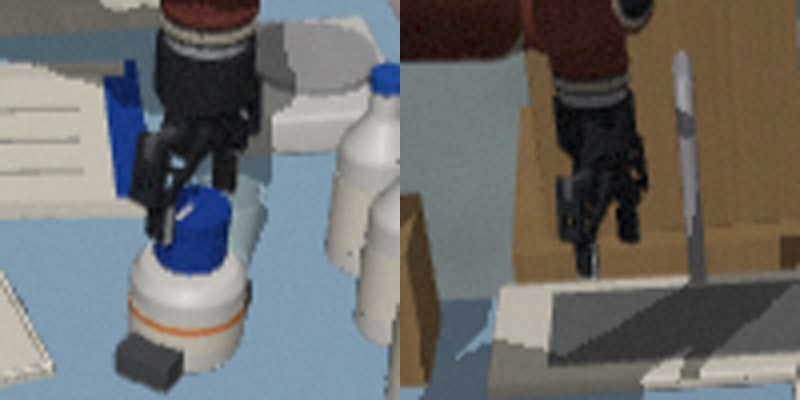

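The open near fingertip is at about (375,170), which is z ≈ 0.124 and beside the cap's grip band. I'll go a little lower and close.

>>> jog_arm(targets=[[0.0,0,0.003,0],[0.0,0,0.005,0],[0.0,0,0.005,0]])

```text
time: 5.72
tool_pos: [0.6506, 0.0013, 0.08]
tool_rot: [-0.0, 0.923, -0.384, -0.0]
contact_force: [-0.8, 0.5, -0.7]
gripper_width: 0.999
```

>>> jog_arm(targets=[[0,0,0,0],[0,0,0,0],[0,0,0,0],[0,0,0,0],[0,0,0,0]], fingers=0)

```text
time: 6.13
tool_pos: [0.6507, 0.0009, 0.0812]
tool_rot: [0.0, 0.923, -0.384, 0.0]
contact_force: [-3.5, -1.6, 5.1]
gripper_width: 0.682
```

>>> jog_arm(targets=[[0,0,0,0],[0,0,0,0],[0,0,0,0]])

```text
time: 6.38
tool_pos: [0.6506, 0.0009, 0.0812]
tool_rot: [0.0, 0.923, -0.384, 0.0]
contact_force: [-3.3, -2.0, 6.0]
gripper_width: 0.676
```

Gripped: the width is 0.68, about 60 mm. I'll start unscrewing.

>>> jog_arm(targets=[[0,0,-0.0004,-7],[0,0,-0.0007,-14],[0,0,-0.001,-21],[0,0,-0.0014,-28],[0,0,-0.0017,-34]])

```text
time: 6.8
tool_pos: [0.6506, 0.0016, 0.0819]
tool_rot: [-0.0, 0.996, -0.095, 0.0]
contact_force: [-1.6, 0.2, 2.2]
gripper_width: 0.681
```

>>> jog_arm(targets=[[0,0,-0.0004,-7],[0,0,-0.0007,-14],[0,0,-0.001,-21],[0,0,-0.0014,-28],[0,0,-0.0017,-34]])

```text
time: 7.22
tool_pos: [0.6508, 0.0015, 0.0836]
tool_rot: [-0.0, 0.98, 0.201, 0.0]
contact_force: [-0.7, -0.3, 1.9]
gripper_width: 0.678
```

```bash
python3 - <<'E'
from h import *
print(pose(), manip.state())
b=grab('side','s5.png')
B=cv2.resize(b[110:210,335:435],(500,500),interpolation=cv2.INTER_CUBIC)
cv2.imwrite('pics/c6.png',B[:,:,::-1])
E
```

```text
(array([0.650754  , 0.00152005, 0.08360048]), np.float64(-66.84827062117213)) {'time': 7.2167, 'joint_pos': array([-1.12133415e-01,  2.03145448e-01,  1.64552432e+00,  4.28906294e-04,
        1.29222883e+00,  1.05447122e+00]), 'joint_vel': array([-7.21326302e-04, -4.05769262e-03, -2.14319888e-03,  1.66742957e-03,
        8.01395622e-03, -1.22517178e+00]), 'joint_efforts': array([  0.26841698, -42.80203342, -34.32212949,   0.12907923,
        -0.19648785,   0.88279098]), 'tool_pos': array([0.650754  , 0.00152005, 0.08360048]), 'tool_rot': array([-8.88486272e-05,  9.79659786e-01,  2.00665247e-01,  3.93771685e-04]), 'contact_force': array([-0.67680481, -0.33141395,  1.94262747]), 'ft_torque': array([-0.10508223,  0.13925381, -0.03852034]), 'gripper_width': 0.6776668934314083}
```

View pics/c6.png

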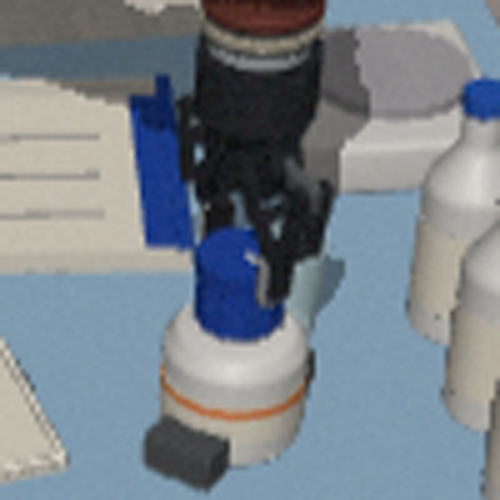

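The cap turns with the gripper: its mark moved to about (255,258) in the crop. I'll continue this grip.

>>> jog_arm(targets=[[0,0,-0.0004,-7],[0,0,-0.0007,-14],[0,0,-0.001,-21],[0,0,-0.0014,-28],[0,0,-0.0017,-34]])

```text
time: 7.68
tool_pos: [0.6506, 0.0018, 0.0853]
tool_rot: [-0.0, 0.879, 0.477, 0.0]
contact_force: [-1.6, -0.0, 1.8]
gripper_width: 0.679
```

>>> jog_arm(targets=[[0,0,-0.0004,-7],[0,0,-0.0007,-14],[0,0,-0.001,-21],[0,0,-0.0014,-28],[0,0,-0.0017,-34]])

```text
time: 8.1
tool_pos: [0.6501, 0.0021, 0.087]
tool_rot: [-0.001, 0.701, 0.713, 0.0]
contact_force: [-3.8, 0.6, 2.3]
gripper_width: 0.679
```

>>> jog_arm(targets=[[0,0,-0.0004,-7],[0,0,-0.0007,-14],[0,0,-0.001,-21],[0,0,-0.0014,-28],[0,0,-0.0017,-34]])

```text
time: 8.52
tool_pos: [0.6496, 0.002, 0.0885]
tool_rot: [-0.001, 0.462, 0.887, 0.0]
contact_force: [-3.4, 1.2, 4.1]
gripper_width: 0.68
```

>>> jog_arm(targets=[[0,0,-0.0004,-7],[0,0,-0.0007,-14],[0,0,-0.001,-21],[0,0,-0.0014,-28],[0,0,-0.0017,-34]])

```text
time: 8.93
tool_pos: [0.6494, 0.0018, 0.0903]
tool_rot: [-0.001, 0.182, 0.983, 0.0]
contact_force: [-4.5, 0.5, 5.0]
gripper_width: 0.68
```

>>> jog_arm(targets=[[0,0,-0.0004,-7],[0,0,-0.0007,-14],[0,0,-0.001,-21],[0,0,-0.0014,-28],[0,0,-0.0017,-34]])

```text
time: 9.35
tool_pos: [0.6495, 0.0014, 0.092]
tool_rot: [-0.001, -0.113, 0.994, 0.0]
contact_force: [-4.3, -0.2, 4.3]
gripper_width: 0.683
```

>>> jog_arm(targets=[[0,0,-0.0004,-7],[0,0,-0.0007,-14],[0,0,-0.001,-21],[0,0,-0.0014,-28],[0,0,-0.0017,-34]])

```text
time: 9.77
tool_pos: [0.6497, 0.0011, 0.0937]
tool_rot: [-0.001, -0.399, 0.917, 0.0]
contact_force: [-3.2, -1.0, 3.8]
gripper_width: 0.681
```

```bash
python3 - <<'E'
from h import *
print(pose(), manip.state()['joint_pos'][5])
E
```

```text
(array([0.64968439, 0.00109119, 0.09368084]), np.float64(137.00156277299365)) -2.503446886151677
```

>>> jog_arm(targets=[[0,0,0,0],[0,0,0,0],[0,0,0,0],[0,0,0,0],[0,0,0,0]], fingers=1)

```text
time: 10.18
tool_pos: [0.6506, 0.0015, 0.0936]
tool_rot: [0.0, -0.397, 0.918, 0.0]
contact_force: [-0.6, -0.4, 0.1]
gripper_width: 1.003
```

>>> jog_arm(targets=[[0,0,0,7],[0,0,0,14],[0,0,0,21],[0,0,0,28],[0,0,0,35]])

```text
time: 10.6
tool_pos: [0.6506, 0.0014, 0.0937]
tool_rot: [0.0, -0.1, 0.995, 0.0]
contact_force: [-0.6, 0.2, 0.9]
gripper_width: 1.002
```

>>> jog_arm(targets=[[0,0,0,7],[0,0,0,14],[0,0,0,21],[0,0,0,28],[0,0,0,35]])

```text
time: 11.02
tool_pos: [0.6506, 0.0014, 0.0937]
tool_rot: [0.0, 0.204, 0.979, 0.0]
contact_force: [0.4, -1.1, -0.2]
gripper_width: 0.999
```

>>> jog_arm(targets=[[0,0,0,7],[0,0,0,14],[0,0,0,21],[0,0,0,28],[0,0,0,35]])

```text
time: 11.43
tool_pos: [0.6506, 0.0014, 0.0936]
tool_rot: [0.0, 0.489, 0.872, 0.0]
contact_force: [0.6, 0.1, 0.7]
gripper_width: 1.005
```

>>> jog_arm(targets=[[0,0,0,7],[0,0,0,14],[0,0,0,21],[0,0,0,28],[0,0,0,35]])

```text
time: 11.85
tool_pos: [0.6506, 0.0014, 0.0937]
tool_rot: [0.0, 0.729, 0.685, 0.0]
contact_force: [0.4, -0.1, -0.1]
gripper_width: 1.0
```

>>> jog_arm(targets=[[0,0,0,7],[0,0,0,14],[0,0,0,21],[0,0,0,28],[0,0,0,35]])

```text
time: 12.27
tool_pos: [0.6506, 0.0014, 0.0937]
tool_rot: [0.0, 0.901, 0.434, 0.0]
contact_force: [-0.2, -0.9, 0.1]
gripper_width: 1.0
```

>>> jog_arm(targets=[[0,0,0,7],[0,0,0,14],[0,0,0,21],[0,0,0,28],[0,0,0,35]])

```text
time: 12.68
tool_pos: [0.6506, 0.0014, 0.0937]
tool_rot: [-0.0, 0.99, 0.143, 0.0]
contact_force: [1.7, 0.7, -0.1]
gripper_width: 1.006
```

>>> jog_arm(targets=[[0,0,0,7],[0,0,0,14],[0,0,0,21],[0,0,0,28],[0,0,0,35]])

```text
time: 13.1
tool_pos: [0.6506, 0.0014, 0.0937]
tool_rot: [-0.0, 0.987, -0.161, 0.0]
contact_force: [0.0, 0.9, 0.2]
gripper_width: 1.001
```

>>> jog_arm(targets=[[0,0,0,7],[0,0,0,14],[0,0,0,21],[0,0,0,28],[0,0,0,28]])

```text
time: 13.52
tool_pos: [0.6506, 0.0014, 0.0937]
tool_rot: [-0.0, 0.919, -0.393, 0.0]
contact_force: [-0.1, -0.2, -0.2]
gripper_width: 0.999
```

>>> jog_arm(targets=[[0,0,0,0],[0,0,0,0],[0,0,0,0],[0,0,0,0],[0,0,0,0]], fingers=0)

```text
time: 13.93
tool_pos: [0.6507, 0.0013, 0.0941]
tool_rot: [-0.0, 0.92, -0.392, 0.0]
contact_force: [-1.1, -0.6, 2.0]
gripper_width: 0.679
```

>>> jog_arm(targets=[[0,0,0,0],[0,0,0,0],[0,0,0,0]])

```text
time: 14.18
tool_pos: [0.6507, 0.0013, 0.0941]
tool_rot: [-0.0, 0.92, -0.392, 0.0]
contact_force: [-0.9, -1.1, 4.1]
gripper_width: 0.679
```

```bash
python3 - <<'E'
from h import *
print(pose(), manip.state()['joint_pos'][5],manip.state()['contact_force'])
b=grab('side','s6.png')
B=cv2.resize(b[110:210,335:435],(500,500),interpolation=cv2.INTER_CUBIC)
cv2.imwrite('pics/c7.png',B[:,:,::-1])
E
```

```text
(array([0.65067973, 0.00128107, 0.09406205]), np.float64(-136.16014162141923)) 2.264201494248868 [-0.85465108 -1.12145618  4.12065496]
```

View pics/c7.png

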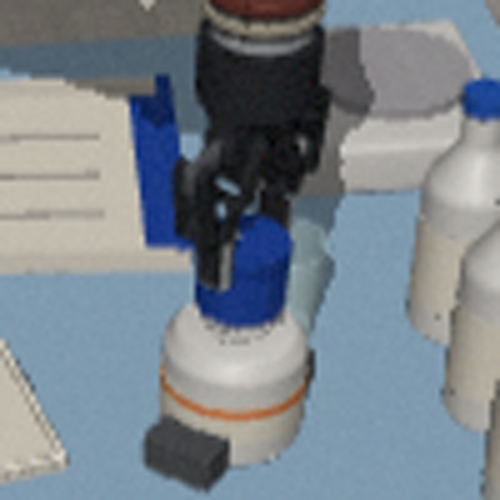

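The cap has risen and the neck shows below it at about (240,330). This is the second grip.

>>> jog_arm(targets=[[0,0,-0.0004,-7],[0,0,-0.0007,-14],[0,0,-0.001,-21],[0,0,-0.0014,-28],[0,0,-0.0017,-34]])

```text
time: 14.65
tool_pos: [0.6507, 0.0015, 0.0957]
tool_rot: [-0.0, 0.995, -0.103, 0.0]
contact_force: [-0.9, 1.3, 2.9]
gripper_width: 0.684
```

>>> jog_arm(targets=[[0,0,-0.0004,-7],[0,0,-0.0007,-14],[0,0,-0.001,-21],[0,0,-0.0014,-28],[0,0,-0.0017,-34]])

```text
time: 15.07
tool_pos: [0.6506, 0.0018, 0.0975]
tool_rot: [-0.0, 0.981, 0.192, 0.0]
contact_force: [-1.2, 1.1, 4.1]
gripper_width: 0.678
```

>>> jog_arm(targets=[[0,0,-0.0004,-7],[0,0,-0.0007,-14],[0,0,-0.001,-21],[0,0,-0.0014,-28],[0,0,-0.0017,-34]])

```text
time: 15.48
tool_pos: [0.6503, 0.0019, 0.0991]
tool_rot: [-0.001, 0.882, 0.471, -0.0]
contact_force: [-2.5, 1.9, 3.2]
gripper_width: 0.682
```

>>> jog_arm(targets=[[0,0,-0.0004,-7],[0,0,-0.0007,-14],[0,0,-0.001,-21],[0,0,-0.0014,-28],[0,0,-0.0017,-34]])

```text
time: 15.9
tool_pos: [0.6499, 0.0016, 0.1008]
tool_rot: [-0.001, 0.706, 0.708, -0.0]
contact_force: [-3.3, 0.2, 5.0]
gripper_width: 0.682
```

>>> jog_arm(targets=[[0,0,-0.0004,-7],[0,0,-0.0007,-14],[0,0,-0.001,-21],[0,0,-0.0014,-28],[0,0,-0.0017,-34]])

```text
time: 16.32
tool_pos: [0.6497, 0.0012, 0.1024]
tool_rot: [-0.001, 0.468, 0.884, -0.001]
contact_force: [-5.0, -1.0, 7.2]
gripper_width: 0.682
```

>>> jog_arm(targets=[[0,0,-0.0004,-7],[0,0,-0.0007,-14],[0,0,-0.001,-21],[0,0,-0.0014,-28],[0,0,-0.0017,-34]])

```text
time: 16.73
tool_pos: [0.6498, 0.0008, 0.1041]
tool_rot: [-0.001, 0.19, 0.982, -0.001]
contact_force: [-3.5, -1.6, 5.0]
gripper_width: 0.679
```

>>> jog_arm(targets=[[0,0,-0.0004,-7],[0,0,-0.0007,-14],[0,0,-0.001,-21],[0,0,-0.0014,-28],[0,0,-0.0017,-34]])

```text
time: 17.15
tool_pos: [0.6502, 0.0008, 0.1059]
tool_rot: [-0.0, -0.106, 0.994, -0.0]
contact_force: [-3.0, -1.9, 3.7]
gripper_width: 0.682
```

>>> jog_arm(targets=[[0,0,-0.001,0],[0,0,-0.002,0],[0,0,-0.003,0],[0,0,-0.004,0],[0,0,-0.005,0]])

```text
time: 17.57
tool_pos: [0.6501, 0.0015, 0.1099]
tool_rot: [-0.001, -0.103, 0.995, 0.0]
contact_force: [-1.0, -0.7, -1.2]
gripper_width: 0.681
```

It came free with almost no force. I'll lift it clear and carry it to the dish.

>>> jog_arm(targets=[[0,0,-0.01,0],[0,0,-0.02,0],[0,0,-0.035,0],[0,0,-0.05,0],[0,0,-0.06,0]])

```text
time: 17.98
tool_pos: [0.6521, 0.0013, 0.1747]
tool_rot: [0.002, -0.103, 0.995, -0.0]
contact_force: [0.2, 0.2, -0.5]
gripper_width: 0.678
```

```bash
python3 - <<'E'
from h import *
print(manip.state()['contact_force'], manip.state()['joint_pos'][5])
p,y=pose(); plan([.455,.019,p[2]])
b=grab('side','s7.png')
B=cv2.resize(b[90:210,335:435],(500,600),interpolation=cv2.INTER_CUBIC)
cv2.imwrite('pics/c8.png',B[:,:,::-1])
E
```

```text
[ 0.22240326  0.18769931 -0.50616761] -1.8893720235648879
end q6 ~ -99.4368471321677 N 2
[0.0946, 0.0289, -0.0, 0.0]
[0.0946, 0.0289, -0.0, 0.0]
```

View pics/c8.png

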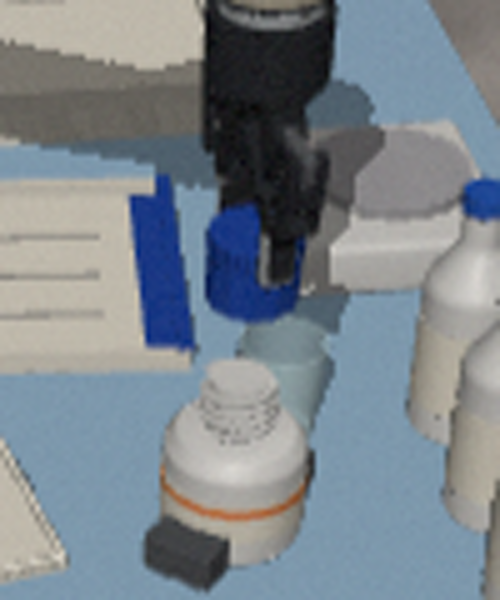

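The cap is held upright above the bare neck. Now to the dish.

>>> jog_arm(targets=[[0.02,0.006,0,0],[0.04,0.012,0,0],[0.06,0.018,0,0],[0.08,0.024,0,0],[0.0946,0.0289,0,0]])

```text
time: 18.45
tool_pos: [0.5508, 0.0104, 0.171]
tool_rot: [0.0, -0.103, 0.995, 0.0]
contact_force: [0.4, 0.2, -1.0]
gripper_width: 0.68
```

>>> jog_arm(targets=[[0.02,0.006,0,0],[0.04,0.012,0,0],[0.06,0.018,0,0],[0.08,0.024,0,0],[0.0946,0.0289,0,0]])

```text
time: 18.87
tool_pos: [0.4523, 0.0193, 0.171]
tool_rot: [0.0, -0.103, 0.995, -0.0]
contact_force: [-0.0, -0.5, -0.0]
gripper_width: 0.677
```

>>> jog_arm(targets=[[0,0,0.02,0],[0,0,0.04,0],[0,0,0.06,0],[0,0,0.08,0],[0,0,0.1,0]])

```text
time: 19.28
tool_pos: [0.4539, 0.0191, 0.0706]
tool_rot: [0.001, -0.103, 0.995, -0.0]
contact_force: [0.3, 0.1, -0.3]
gripper_width: 0.677
```

>>> jog_arm(targets=[[0,0,0.02,0],[0,0,0.03,0],[0,0,0.035,0],[0,0,0.04,0],[0,0,0.04,0]])

```text
time: 19.7
tool_pos: [0.4536, 0.0191, 0.0307]
tool_rot: [0.0, -0.103, 0.995, 0.0]
contact_force: [-0.4, 0.3, -0.4]
gripper_width: 0.682
```

```bash
python3 - <<'E'
from h import *
print(pose(),manip.state()['contact_force'])
b=grab('side','s8.png')
B=cv2.resize(b[100:220,275:395],(600,600),interpolation=cv2.INTER_CUBIC)
cv2.imwrite('pics/c9.png',B[:,:,::-1])
E
```

```text
(array([0.45363102, 0.01910725, 0.03066168]), np.float64(101.82673429136993)) [-0.42551052  0.25604866 -0.38606859]
```

View pics/c9.png

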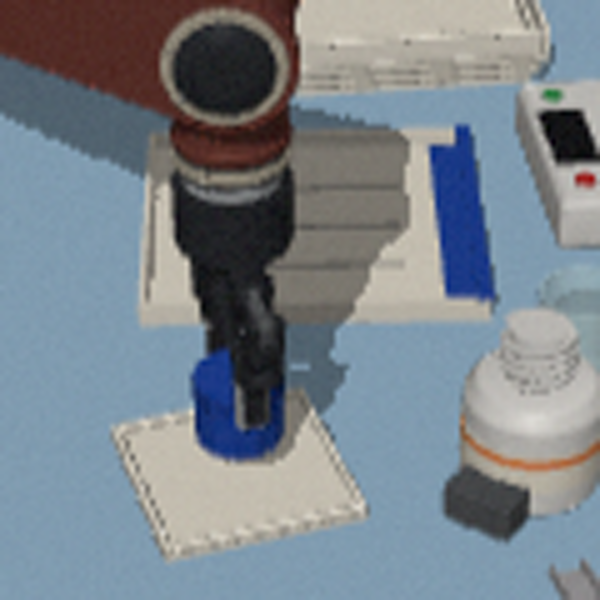

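The cap hovers over the dish. I'll lower it onto the floor by feel.

>>> jog_arm(targets=[[0,0,0.01,0],[0,0,0.018,0],[0,0,0.024,0],[0,0,0.029,0],[0,0,0.029,0]])

```text
time: 20.17
tool_pos: [0.4522, 0.0193, -0.0]
tool_rot: [-0.001, -0.103, 0.995, 0.0]
contact_force: [-0.3, -0.7, -0.8]
gripper_width: 0.682
```

>>> jog_arm(targets=[[0,0,0.001,0],[0,0,0.002,0],[0,0,0.003,0],[0,0,0.003,0],[0,0,0.003,0]])

```text
time: 20.58
tool_pos: [0.4537, 0.0191, -0.0012]
tool_rot: [0.0, -0.103, 0.995, -0.0]
contact_force: [0.3, 0.2, 1.3]
gripper_width: 0.683
```

>>> jog_arm(targets=[[0,0,0.0005,0],[0,0,0.001,0],[0,0,0.001,0],[0,0,0.001,0]])

```text
time: 20.92
tool_pos: [0.4536, 0.0191, -0.0022]
tool_rot: [0.0, -0.103, 0.995, -0.0]
contact_force: [-0.8, -0.4, 0.9]
gripper_width: 0.679
```

>>> jog_arm(targets=[[0,0,0.0005,0],[0,0,0.001,0],[0,0,0.001,0],[0,0,0.001,0]])

```text
time: 21.25
tool_pos: [0.4538, 0.0191, -0.0023]
tool_rot: [-0.0, -0.103, 0.995, -0.0]
contact_force: [-3.1, 1.2, 7.2]
gripper_width: 0.685
```

Contact at 7 N. I'll release and retreat upwards.

>>> jog_arm(targets=[[0,0,0,0],[0,0,0,0],[0,0,0,0],[0,0,0,0],[0,0,0,0]], fingers=1)

```text
time: 21.67
tool_pos: [0.4533, 0.0192, -0.0036]
tool_rot: [-0.0, -0.103, 0.995, 0.0]
contact_force: [0.3, -0.5, -0.7]
gripper_width: 0.999
```

>>> jog_arm(targets=[[0,0,-0.015,0],[0,0,-0.04,0],[0,0,-0.08,0],[0,0,-0.12,0],[0,0,-0.16,0]])

```text
time: 22.08
tool_pos: [0.4528, 0.0192, 0.1578]
tool_rot: [-0.001, -0.103, 0.995, 0.0]
contact_force: [1.8, -0.4, -0.3]
gripper_width: 0.997
```

```bash
python3 - <<'E'
from h import *
print(pose(),manip.state()['joint_pos'][5])
im=grab('top','t3.png'); sd=grab('side','s9.png')
for r in spats(im): print('top',r[:4])
for r in spats(sd,'side'): print('side',r[:4])
E
```

```text
(array([0.45275904, 0.01920309, 0.15778395]), np.float64(101.82960585759551)) -1.8993426771414543
top (array([ 0.6723102 , -0.19063471]), np.float64(101.12644477695336), np.float64(0.1116458884075487), [np.float64(71.8), np.float64(8.7)])
top (array([ 0.44735455, -0.3059181 ]), np.float64(-170.36138609803646), np.float64(0.11375526104853168), [np.float64(9.0), np.float64(70.7)])
top (array([ 0.45535478, -0.42830976]), np.float64(-2.3695150548279518), np.float64(0.11421200733402645), [np.float64(70.9), np.float64(10.6)])
side (array([-0.48955039,  0.82008671]), np.float64(-34.54884904475424), np.float64(0.12501425035388986), [np.float64(150.5), np.float64(41.9)])
side (array([ 0.6717326 , -0.19566501]), np.float64(100.7523410402256), np.float64(0.12216658247009428), [np.float64(69.8), np.float64(7.8)])
side (array([ 0.44906458, -0.31102635]), np.float64(-170.1164142992843), np.float64(0.11731861870412486), [np.float64(5.1), np.float64(69.5)])
side (array([ 0.4554782, -0.4329078]), np.float64(-2.377287237270935), np.float64(0.11641409560037486), [np.float64(69.1), np.float64(6.2)])
```

View pics/s9.png

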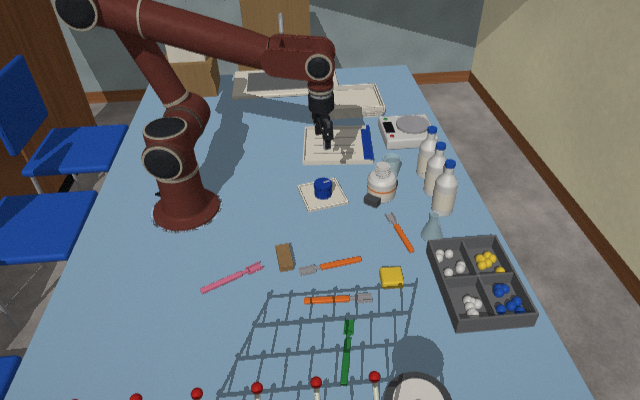

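The side view shows the cap standing upright in the dish at (323,187). The three orange spatulas are unmoved. I'll fetch spatula 3, the farthest in −y, first.

```bash
python3 - <<'E'
from h import *
plan([.4405,-.430,.140],87.6)
p,y=pose(); plan([.4405,-.430,.02],87.6,N=1,start=(np.array([.4405,-.430,.140]),87.6))
E
```

```text
end q6 ~ -131.90892991265622 N 3
[0.0365, -0.1451, 0.0084, np.float64(4.74)]
[0.0244, -0.1476, 0.0084, np.float64(4.74)]
[0.0121, -0.1492, 0.0084, np.float64(4.74)]
end q6 ~ -131.90892991265622 N 1
[0.0, 0.0, 0.12, -0.0]
```

>>> jog_arm(targets=[[0.0365,-0.145,0.006,4.7],[0.0365,-0.145,0.006,4.7],[0.0365,-0.145,0.006,4.7],[0.0365,-0.145,0.006,4.7],[0.0365,-0.145,0.006,4.7]], fingers=0.5)

```text
time: 22.6
tool_pos: [0.4468, -0.1341, 0.1499]
tool_rot: [-0.001, -0.06, 0.998, -0.001]
contact_force: [0.7, 0.1, 0.7]
gripper_width: 0.498
```

>>> jog_arm(targets=[[0.0245,-0.1475,0.006,4.7],[0.0245,-0.1475,0.006,4.7],[0.0245,-0.1475,0.006,4.7],[0.0245,-0.1475,0.006,4.7],[0.0245,-0.1475,0.006,4.7]])

```text
time: 23.02
tool_pos: [0.4409, -0.2831, 0.1439]
tool_rot: [-0.0, -0.019, 1.0, -0.0]
contact_force: [-0.1, 0.8, 0.8]
gripper_width: 0.497
```

>>> jog_arm(targets=[[0.012,-0.149,0.006,4.7],[0.012,-0.149,0.006,4.7],[0.012,-0.149,0.006,4.7],[0.012,-0.149,0.006,4.7],[0.012,-0.149,0.006,4.7]])

```text
time: 23.43
tool_pos: [0.4353, -0.432, 0.1377]
tool_rot: [-0.0, 0.021, 1.0, -0.0]
contact_force: [-0.5, 0.1, 0.0]
gripper_width: 0.5
```

>>> jog_arm(targets=[[0,0,0.03,0],[0,0,0.06,0],[0,0,0.09,0],[0,0,0.1,0],[0,0,0.1,0]])

```text
time: 23.85
tool_pos: [0.4342, -0.4251, 0.0344]
tool_rot: [-0.003, 0.019, 1.0, 0.003]
contact_force: [0.4, 0.4, -0.3]
gripper_width: 0.506
```

```bash
python3 - <<'E'
from h import *
print(pose(),manip.state()['joint_pos'][5])
plan([.4405,-.430,-.022],87.6)
im=grab('top','t4.png'); sd=grab('side','s10.png')
for r in spats(im): print('top',r[:3])
for r in spats(sd,'side'): print('side',r[:3])
A=cv2.resize(im[150:250,360:460],(400,400),interpolation=cv2.INTER_CUBIC);B=cv2.resize(sd[220:320,290:390],(400,400),interpolation=cv2.INTER_CUBIC)
cv2.imwrite('pics/c10.png',np.hstack([A,B])[:,:,::-1])
E
```

```text
(array([ 0.434215  , -0.42508589,  0.03436608]), np.float64(87.78963435892479)) -2.42975414270564
end q6 ~ -131.90892991265622 N 1
[-0.0065, -0.0047, 0.0564, np.float64(0.19)]
top (array([ 0.67210426, -0.19067764]), np.float64(101.28165799765932), np.float64(0.11166547670604847))
top (array([ 0.51059717, -0.29516885]), np.float64(9.191879388997728), np.float64(0.10541085084604651))
side (array([-0.50305096,  0.82506058]), np.float64(-50.84159418037623), np.float64(0.14834320926689826))
side (array([ 0.67170527, -0.19567361]), np.float64(100.8019906178709), np.float64(0.12216785494007823))
side (array([ 0.45547788, -0.43294262]), np.float64(-2.2978213102100566), np.float64(0.11643082031211419))
```

View pics/c10.png

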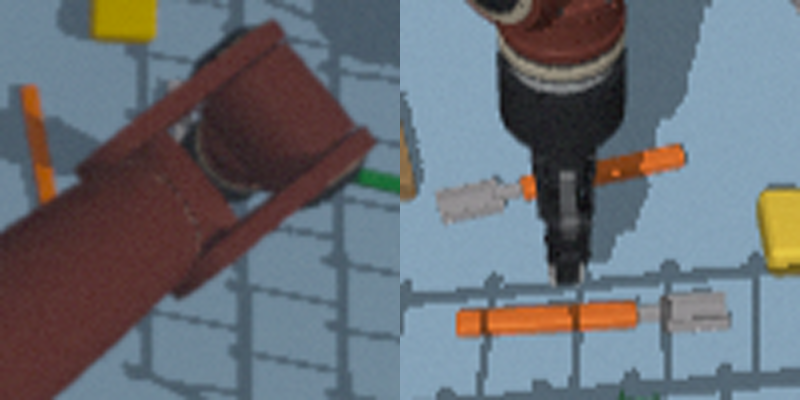

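```bash
python3 - <<'E'
from h import *
for z in (.034,.05,.06,.072,.08): print(z, proj('side',[.4342,-.4251,z]).round(1),'y if at tip pixel 332,290:', onz('side',331.5,290,z).round(4))
print(proj('side',[.4405,-.43,.01]), proj('side',[.455,-.43,.06])-proj('side',[.435,-.43,.06]))
im=cv2.imread('pics/s10.png'); g=im[270:296,322:342].max(2); print(g)
E
```

```text
0.034 [329.1 291.5] y if at tip pixel 332,290: [ 0.441  -0.4207  0.034 ]
0.05 [329.  287.5] y if at tip pixel 332,290: [ 0.4397 -0.4339  0.05  ]
0.06 [329. 285.] y if at tip pixel 332,290: [ 0.4389 -0.4422  0.06  ]
0.072 [328.9 281.9] y if at tip pixel 332,290: [ 0.438  -0.4521  0.072 ]
0.08 [328.9 279.8] y if at tip pixel 332,290: [ 0.4374 -0.4587  0.08  ]
[331.74920635 298.71233238] [ 7.75132468 -0.65146683]
[[129 182  73  41  32  30  35  41  85  87  88  86  26  28  21  35  81 117
  117 117]
 [188 185  88  46  41  36  34  33  77  85  85  85  29  18  18  22  74 117
  118 117]
 [183 185 112  42  41  36  34  33  77  81  84  84  46  19  23  31  70 118
  116 117]
 [183 185 112  42  39  39  35  35  64  78  75  75  55  39  39  35  85 116
  117 119]
 [184 184 137  84  40  42  43  42  68  90  92  91  70  48  46  39 114 115
  119 119]
 [184 185 185 158  76  46  50  50  81 104 106 106  86  56  58  62 106 116
  116 118]
 [184 187 185 187 118  42  50  53  81  91  90  87  61  44  44  62 101 118
  114 120]
 [185 183 184 184 104  35  40  41  62  73  74  71  59  36  41  55 119 118
  116 117]
 [187 
[... 824 characters left out ...]
 182 185
  184 184]
 [182 184 187 183 182 119 110  39  30  42  33  35  55 137 117 118 184 184
  169 170]
 [187 183 184 184 183 151 114  34  32  39  35  39  61 135 117 118 171 170
  115 116]
 [171 170 172 173 171 142 136  51  47  52  47  59  74 124 114 118 115 115
  118 116]
 [116 116 115 116 115 120 128  87  86  86  90 103 127 116 116 117 116 118
  116 116]
 [117 116 118 114 117 118 116 115 117 137 134 136 115 117 137 138 138 139
  138 138]
 [137 136 137 138 138 140 137 137 137 182 183 184 118 114 183 183 185 185
  185 186]
 [185 184 181 187 182 171 169 170 169 169 168 169 112 116 185 172 169 168
  169 171]
 [170 170 168 168 165 108 105 104 108 108 106 105 105 111 166 125 127 131
  133 131]]
```

The side crop shows the fingers astride spatula 3's handle. The near fingertip at (332,290) fits a real tip height of 0.072 and y of −0.45. Lowering now.

>>> jog_arm(targets=[[-0.004,0,0.015,0],[-0.004,0,0.03,0],[-0.004,0,0.035,0],[-0.004,0,0.035,0],[-0.004,0,0.035,0]])

```text
time: 24.37
tool_pos: [0.4406, -0.4299, 0.0053]
tool_rot: [0.001, 0.02, 1.0, -0.001]
contact_force: [0.4, -0.5, -0.5]
gripper_width: 0.502
```

```bash
python3 - <<'E'
from h import *
print(pose()); plan([.4405,-.430,-.025],87.6)
E
```

```text
(array([ 0.44056312, -0.42989329,  0.00528435]), np.float64(87.73544058511564))
end q6 ~ -131.90892991265622 N 1
[0.0001, -0.0001, 0.0303, np.float64(0.14)]
```

>>> jog_arm(targets=[[0,0,0.01,0],[0,0,0.018,0],[0,0,0.024,0],[0,0,0.027,0],[0,0,0.027,0]])

```text
time: 24.78
tool_pos: [0.4391, -0.4283, -0.0249]
tool_rot: [-0.001, 0.02, 1.0, 0.001]
contact_force: [-0.4, 0.2, -0.6]
gripper_width: 0.496
```

>>> jog_arm(targets=[[0,0,0.001,0],[0,0,0.002,0],[0,0,0.003,0],[0,0,0.003,0],[0,0,0.003,0]])

```text
time: 25.2
tool_pos: [0.4399, -0.4293, -0.0262]
tool_rot: [0.0, 0.02, 1.0, -0.0]
contact_force: [-0.6, 0.2, -0.3]
gripper_width: 0.501
```

Closing.

>>> jog_arm(targets=[[0,0,0.001,0],[0,0,0.001,0],[0,0,0.001,0],[0,0,0.001,0],[0,0,0.001,0]], fingers=0)

```text
time: 25.62
tool_pos: [0.44, -0.4294, -0.0271]
tool_rot: [0.0, 0.02, 1.0, -0.0]
contact_force: [-0.0, -0.3, 2.6]
gripper_width: 0.162
```

>>> jog_arm(targets=[[0,0,0,0],[0,0,0,0],[0,0,0,0]])

```text
time: 25.87
tool_pos: [0.44, -0.4294, -0.0271]
tool_rot: [0.0, 0.02, 1.0, -0.0]
contact_force: [-0.0, -0.9, 2.0]
gripper_width: 0.158
```

Spatula 3 is gripped. Lift and carry it.

>>> jog_arm(targets=[[0,0,-0.03,0],[0,0,-0.07,0],[0,0,-0.11,0],[0,0,-0.15,0],[0,0,-0.175,0]])

```text
time: 26.28
tool_pos: [0.4408, -0.4304, 0.1523]
tool_rot: [0.002, 0.02, 1.0, -0.002]
contact_force: [0.2, -0.6, 0.3]
gripper_width: 0.161
```

```bash
cat >> h.py <<'E'
ty=np.radians(-5.1); EX=np.array([np.cos(ty),np.sin(ty)]); EY=np.array([-EX[1],EX[0]]); TC=np.array([.5388,.3168])
def slot(yo,off=-.0155): return TC+EX*off+EY*yo
E
python3 - <<'E'
from h import *
p,y=pose(); print(p,y,manip.state()['gripper_width'])
print(slot(.065)); plan([*slot(.065),.150],84.9)
E
```

```text
[ 0.44078714 -0.43035469  0.15231466] 87.73040454800568 0.16132035390313945
[0.52913949 0.38292053]
end q6 ~ -49.00799984611348 N 5
[-0.0112, 0.1632, 0.0005, np.float64(0.57)]
[-0.0096, 0.1633, 0.0005, np.float64(0.57)]
[-0.008, 0.1634, 0.0005, np.float64(0.57)]
[-0.0064, 0.1635, 0.0005, np.float64(0.57)]
[-0.0048, 0.1635, 0.0005, np.float64(0.57)]
```

>>> jog_arm(targets=[[-0.0022,0.0326,0,0],[-0.0044,0.0652,0,0.2],[-0.0067,0.098,0,0.4],[-0.009,0.1305,0,0.5],[-0.0112,0.1632,0,0.6]])

```text
time: 26.7
tool_pos: [0.457, -0.2649, 0.147]
tool_rot: [-0.0, 0.025, 1.0, 0.0]
contact_force: [0.9, 0.4, -0.8]
gripper_width: 0.162
```

>>> jog_arm(targets=[[-0.0019,0.0326,0,0],[-0.0038,0.0652,0,0.2],[-0.0058,0.098,0,0.4],[-0.0077,0.1305,0,0.5],[-0.0096,0.1633,0,0.6]])

```text
time: 27.12
tool_pos: [0.4747, -0.1023, 0.1471]
tool_rot: [-0.0, 0.03, 1.0, 0.0]
contact_force: [-0.5, 0.2, -0.9]
gripper_width: 0.157
```

>>> jog_arm(targets=[[-0.0016,0.0326,0,0],[-0.0032,0.0652,0,0.2],[-0.0048,0.098,0,0.4],[-0.0064,0.1305,0,0.5],[-0.008,0.1634,0,0.6]])

```text
time: 27.53
tool_pos: [0.4926, 0.0603, 0.1472]
tool_rot: [-0.0, 0.036, 0.999, -0.0]
contact_force: [0.6, 0.5, -1.2]
gripper_width: 0.157
```

>>> jog_arm(targets=[[-0.0013,0.0326,0,0],[-0.0026,0.0652,0,0.2],[-0.0039,0.098,0,0.4],[-0.0052,0.1305,0,0.5],[-0.0064,0.1635,0,0.6]])

```text
time: 27.95
tool_pos: [0.5106, 0.2229, 0.147]
tool_rot: [-0.0, 0.041, 0.999, -0.0]
contact_force: [1.0, -0.2, -0.5]
gripper_width: 0.157
```

>>> jog_arm(targets=[[-0.001,0.0326,0,0],[-0.002,0.0652,0,0.2],[-0.003,0.098,0,0.4],[-0.004,0.1305,0,0.5],[-0.0048,0.1635,0,0.6]])

```text
time: 28.37
tool_pos: [0.5287, 0.3853, 0.1468]
tool_rot: [-0.001, 0.046, 0.999, -0.0]
contact_force: [-0.9, 0.1, -0.6]
gripper_width: 0.159
```

>>> jog_arm(targets=[[0,0,0.03,0],[0,0,0.06,0],[0,0,0.09,0],[0,0,0.11,0],[0,0,0.11,0]])

```text
time: 28.78
tool_pos: [0.5246, 0.3814, 0.0304]
tool_rot: [-0.005, 0.046, 0.999, -0.003]
contact_force: [0.5, -1.4, -2.1]
gripper_width: 0.163
```

```bash
python3 - <<'E'
from h import *
im=grab('side','s11.png')
p,y=pose(); print(p,y,manip.state()['gripper_width'])
plan([*slot(.065),-.020],84.9)
A=cv2.resize(im[80:200,270:400],(650,600),interpolation=cv2.INTER_CUBIC); cv2.imwrite('pics/c11.png',A[:,:,::-1])
for r in spats(im,'side',.048): print(r[:3])
E
```

```text
[0.52639359 0.38232258 0.0336144 ] 84.73322262120168 0.16245306174699242
end q6 ~ -49.00799984611348 N 1
[-0.0027, 0.0008, 0.0536, np.float64(-0.17)]
(array([ 0.67139251, -0.29089631]), np.float64(-79.22214298505197), np.float64(0.11767033107722533))
(array([ 0.50397317, -0.33393367]), np.float64(9.983933075383886), np.float64(0.11301011032717889))
```

View pics/c11.png

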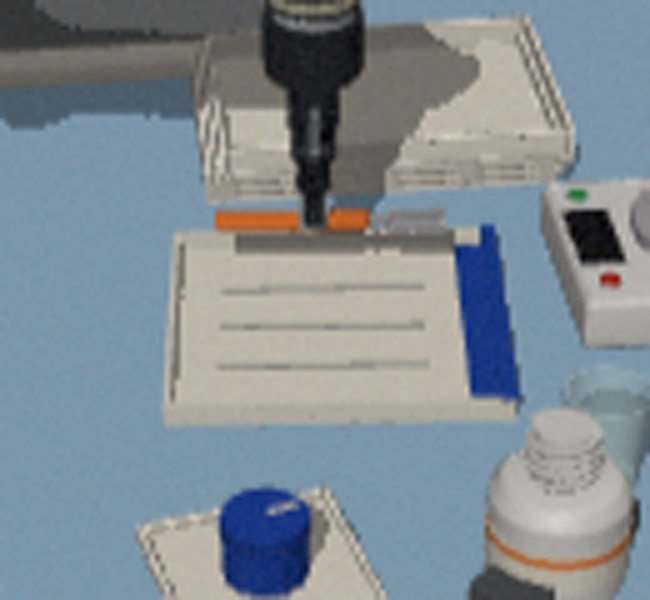

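Spatula 3 hangs level over the tray with its scoop towards the blue end. Lowering.

>>> jog_arm(targets=[[-0.0005,0,0.01,0],[-0.001,0,0.025,0],[-0.002,0,0.04,0],[-0.002,0,0.05,0],[-0.002,0,0.05,0]])

```text
time: 29.25
tool_pos: [0.5291, 0.3823, -0.016]
tool_rot: [-0.002, 0.046, 0.999, -0.001]
contact_force: [-0.5, -0.2, -1.8]
gripper_width: 0.155
```

>>> jog_arm(targets=[[0,0,0.0005,0],[0,0,0.001,0],[0,0,0.0015,0],[0,0,0.002,0],[0,0,0.002,0]])

```text
time: 29.67
tool_pos: [0.5316, 0.3839, -0.0137]
tool_rot: [0.0, 0.046, 0.999, 0.0]
contact_force: [-1.4, 0.3, -1.0]
gripper_width: 0.16
```

>>> jog_arm(targets=[[0,0,0.002,0],[0,0,0.004,0],[0,0,0.006,0],[0,0,0.007,0],[0,0,0.007,0]])

```text
time: 30.08
tool_pos: [0.5308, 0.3835, -0.022]
tool_rot: [-0.0, 0.046, 0.999, -0.0]
contact_force: [0.3, -0.8, -0.2]
gripper_width: 0.163
```

>>> jog_arm(targets=[[0,0,0.0005,0],[0,0,0.001,0],[0,0,0.001,0],[0,0,0.001,0]])

```text
time: 30.42
tool_pos: [0.5313, 0.3837, -0.0221]
tool_rot: [0.0, 0.046, 0.999, 0.0]
contact_force: [-1.0, -0.9, 1.6]
gripper_width: 0.158
```

>>> jog_arm(targets=[[0,0,0,0],[0,0,0,0],[0,0,0,0],[0,0,0,0],[0,0,0,0]], fingers=0.45)

```text
time: 30.83
tool_pos: [0.5312, 0.3837, -0.0224]
tool_rot: [-0.0, 0.046, 0.999, 0.0]
contact_force: [-0.3, 0.2, 0.1]
gripper_width: 0.453
```

>>> jog_arm(targets=[[0,0,-0.02,0],[0,0,-0.05,0],[0,0,-0.09,0],[0,0,-0.13,0],[0,0,-0.165,0]])

```text
time: 31.25
tool_pos: [0.5314, 0.3838, 0.1452]
tool_rot: [0.001, 0.046, 0.999, 0.0]
contact_force: [0.5, 1.2, 0.3]
gripper_width: 0.449
```

```bash
python3 - <<'E'
from h import *
im=grab('top','t5.png'); sd=grab('side','s12.png')
for r in spats(im): print('top',r[:3])
for r in spats(sd,'side',.010)+spats(sd,'side',.015): print('side',r[:3])
p,y=pose(); print(p,y,manip.state()['joint_pos'][5])
plan([.4628,-.306,.135],99.8)
E
```

```text
top (array([ 0.67222929, -0.19065116]), np.float64(101.16479331551163), np.float64(0.1116508043029231))
top (array([0.54848551, 0.38169674]), np.float64(-5.153006359215082), np.float64(0.11506808763126136))
top (array([ 0.44735455, -0.3059181 ]), np.float64(-170.36138609803646), np.float64(0.11375526104853168))
side (array([0.54778727, 0.38275887]), np.float64(-6.178282235836867), np.float64(0.11648528067544107))
side (array([ 0.67237792, -0.19365375]), np.float64(100.8305041555349), np.float64(0.12241837560625587))
side (array([ 0.44926864, -0.30903512]), np.float64(-170.02946277529819), np.float64(0.11756750692750961))
side (array([0.54700716, 0.37461292]), np.float64(-6.178282235836876), np.float64(0.1158909729132371))
side (array([ 0.67078121, -0.19869204]), np.float64(100.83050415553491), np.float64(0.12179379720083526))
side (array([ 0.44868825, -0.31366156]), np.float64(-170.02946277529819), np.float64(0.1169676776482663))
[0.5356094  0.38625854 0.15230284] 84.73895852732217 -0.9667522762314037
end q6 ~ -133.2723881472557 N 4
[0.0023, -0.174, 0.0043, np.float64(-3.77)]
[0.0137, -0.1735, 0.0043, np.float64(-3.77)]
[0.025, -0.1722, 0.0043, np.float64(-3.77)]
[0.0363, -0.1702, 0.0043, np.float64(-3.77)]
```

Spatula 3 lies in the tray at a direction of −5.2°, and the others are unmoved. Next is spatula 2.

>>> jog_arm(targets=[[0.0023,-0.174,0.004,-3.8],[0.0023,-0.174,0.004,-3.8],[0.0023,-0.174,0.004,-3.8],[0.0023,-0.174,0.004,-3.8],[0.0023,-0.174,0.004,-3.8]])

```text
time: 31.77
tool_pos: [0.5118, 0.2059, 0.1374]
tool_rot: [-0.001, 0.015, 1.0, -0.001]
contact_force: [-0.4, -0.1, -0.1]
gripper_width: 0.451
```

>>> jog_arm(targets=[[0.0137,-0.1735,0.004,-3.8],[0.0137,-0.1735,0.004,-3.8],[0.0137,-0.1735,0.004,-3.8],[0.0137,-0.1735,0.004,-3.8],[0.0137,-0.1735,0.004,-3.8]])

```text
time: 32.18
tool_pos: [0.494, 0.033, 0.1341]
tool_rot: [-0.0, -0.018, 1.0, -0.001]
contact_force: [1.0, 0.7, -0.1]
gripper_width: 0.451
```

>>> jog_arm(targets=[[0.025,-0.1722,0.004,-3.8],[0.025,-0.1722,0.004,-3.8],[0.025,-0.1722,0.004,-3.8],[0.025,-0.1722,0.004,-3.8],[0.025,-0.1722,0.004,-3.8]])

```text
time: 32.6
tool_pos: [0.4762, -0.1401, 0.1305]
tool_rot: [-0.0, -0.051, 0.999, -0.001]
contact_force: [0.3, 0.2, 0.3]
gripper_width: 0.449
```

>>> jog_arm(targets=[[0.0363,-0.1702,0.004,-3.8],[0.0363,-0.1702,0.004,-3.8],[0.0363,-0.1702,0.004,-3.8],[0.0363,-0.1702,0.004,-3.8],[0.0363,-0.1702,0.004,-3.8]], fingers=0.5)

```text
time: 33.02
tool_pos: [0.4585, -0.3132, 0.1265]
tool_rot: [-0.0, -0.084, 0.996, -0.001]
contact_force: [-0.2, 0.5, 0.2]
gripper_width: 0.502
```

>>> jog_arm(targets=[[0,0,0.03,0],[0,0,0.06,0],[0,0,0.08,0],[0,0,0.09,0],[0,0,0.09,0]])

```text
time: 33.43
tool_pos: [0.4574, -0.3061, 0.0333]
tool_rot: [-0.002, -0.087, 0.996, 0.002]
contact_force: [0.0, 0.3, -0.1]
gripper_width: 0.498
```

```bash
python3 - <<'E'
from h import *
sd=grab('side','s13.png')
for r in spats(sd,'side',.010): print('side',r[:3])
p,y=pose(); print(p,y,manip.state()['joint_pos'][5])
plan([.463,-.305,-.025],99.8)
E
```

```text
side (array([ 0.67246348, -0.19362699]), np.float64(100.67537145087337), np.float64(0.12241425142000575))
side (array([ 0.4492905, -0.3091475]), np.float64(-170.0827215125659), np.float64(0.11756204188063263))
[ 0.45863909 -0.30728611  0.03550288] 99.97700959908839 -2.47030406890666
end q6 ~ -133.17478627868473 N 1
[-0.0047, 0.0015, 0.0605, np.float64(0.18)]
```

>>> jog_arm(targets=[[-0.004,0.002,0.015,0],[-0.004,0.002,0.03,0],[-0.004,0.002,0.03,0],[-0.004,0.002,0.03,0],[-0.004,0.002,0.03,0]])

```text
time: 33.9
tool_pos: [0.4637, -0.3067, 0.0086]
tool_rot: [0.001, -0.087, 0.996, -0.001]
contact_force: [0.3, -0.5, -0.1]
gripper_width: 0.498
```

```bash
python3 - <<'E'
from h import *
p,y=pose(); print(p,y)
plan([.463,-.306,-.025],99.8)
E
```

```text
[ 0.46368122 -0.3067172   0.00857258] 99.94613632725813
end q6 ~ -133.26100016268595 N 1
[0.0005, 0.0008, 0.0336, np.float64(0.15)]
```

>>> jog_arm(targets=[[0,0,0.01,0],[0,0,0.02,0],[0,0,0.028,0],[0,0,0.031,0],[0,0,0.031,0]])

```text
time: 34.32
tool_pos: [0.4613, -0.305, -0.0262]
tool_rot: [-0.001, -0.086, 0.996, 0.001]
contact_force: [-0.5, 1.0, 0.6]
gripper_width: 0.502
```

>>> jog_arm(targets=[[0,0,0.001,0],[0,0,0.002,0],[0,0,0.002,0],[0,0,0.002,0]])

```text
time: 34.65
tool_pos: [0.4627, -0.3062, -0.0261]
tool_rot: [0.0, -0.087, 0.996, -0.0]
contact_force: [-0.4, 0.5, 0.9]
gripper_width: 0.501
```

```bash
python3 - <<'E'
from h import *
print(pose())
E
```

```text
(array([ 0.46267589, -0.30619608, -0.02609655]), np.float64(99.9290022389426))
```

>>> jog_arm(targets=[[0,0,0.001,0],[0,0,0.001,0],[0,0,0.001,0],[0,0,0.001,0],[0,0,0.001,0]], fingers=0)

```text
time: 35.07
tool_pos: [0.4627, -0.3062, -0.027]
tool_rot: [0.0, -0.087, 0.996, -0.0]
contact_force: [-0.2, 0.4, 2.1]
gripper_width: 0.158
```

>>> jog_arm(targets=[[0,0,0,0],[0,0,0,0],[0,0,0,0]])

```text
time: 35.32
tool_pos: [0.4627, -0.3062, -0.0271]
tool_rot: [0.0, -0.087, 0.996, -0.0]
contact_force: [0.5, 1.1, 3.5]
gripper_width: 0.159
```

>>> jog_arm(targets=[[0,0,-0.03,0],[0,0,-0.07,0],[0,0,-0.11,0],[0,0,-0.15,0],[0,0,-0.175,0]])

```text
time: 35.73
tool_pos: [0.4635, -0.3069, 0.152]
tool_rot: [0.002, -0.087, 0.996, -0.002]
contact_force: [1.5, -1.5, -0.1]
gripper_width: 0.16
```

```bash
python3 - <<'E'
from h import *
p,y=pose(); print(p,y)
plan([*slot(0,-.015),.150],-95.1,wrap=False,N=6)
E
```

```text
[ 0.4635487  -0.30687583  0.15198962] 99.93553235254159
end q6 ~ 126.36979929723417 N 6
[-0.0279, 0.1009, 0.0003, np.float64(32.51)]
[0.0307, 0.1, 0.0003, np.float64(32.51)]
[0.0797, 0.0679, 0.0003, np.float64(32.51)]
[0.1037, 0.0144, 0.0003, np.float64(32.51)]
[0.0952, -0.0435, 0.0003, np.float64(32.51)]
[0.0569, -0.0879, 0.0003, np.float64(32.51)]
```

>>> jog_arm(targets=[[-0.0056,0.02,0,6.5],[-0.0112,0.04,0,13],[-0.0167,0.06,0,19.5],[-0.0223,0.08,0,26],[-0.0279,0.101,0,32.5]])

```text
time: 36.15
tool_pos: [0.4721, -0.2006, 0.1469]
tool_rot: [-0.0, 0.199, 0.98, 0.0]
contact_force: [1.1, 1.0, -0.8]
gripper_width: 0.162
```

>>> jog_arm(targets=[[0.006,0.02,0,6.5],[0.012,0.04,0,13],[0.018,0.06,0,19.5],[0.024,0.08,0,26],[0.0307,0.1,0,32.5]])

```text
time: 36.57
tool_pos: [0.4821, -0.0964, 0.1469]
tool_rot: [-0.001, 0.465, 0.885, -0.0]
contact_force: [0.7, 0.4, -0.3]
gripper_width: 0.165
```

>>> jog_arm(targets=[[0.016,0.0135,0,6.5],[0.032,0.027,0,13],[0.048,0.041,0,19.5],[0.064,0.054,0,26],[0.0797,0.0679,0,32.5]])

```text
time: 36.98
tool_pos: [0.492, 0.0077, 0.1469]
tool_rot: [-0.0, 0.694, 0.72, -0.0]
contact_force: [0.3, -0.0, -1.1]
gripper_width: 0.159
```

>>> jog_arm(targets=[[0.02,0.003,0,6.5],[0.04,0.006,0,13],[0.06,0.009,0,19.5],[0.083,0.012,0,26],[0.1037,0.0144,0,32.5]])

```text
time: 37.4
tool_pos: [0.5021, 0.112, 0.1468]
tool_rot: [-0.0, 0.868, 0.497, -0.0]
contact_force: [-0.1, 0.3, -0.8]
gripper_width: 0.157
```

>>> jog_arm(targets=[[0.019,-0.0087,0,6.5],[0.038,-0.0174,0,13],[0.057,-0.026,0,19.5],[0.076,-0.035,0,26],[0.0952,-0.0435,0,32.5]])

```text
time: 37.82
tool_pos: [0.512, 0.216, 0.1467]
tool_rot: [0.0, 0.972, 0.234, -0.001]
contact_force: [0.2, 0.1, -0.7]
gripper_width: 0.16
```

>>> jog_arm(targets=[[0.0114,-0.0176,0,6.5],[0.0228,-0.035,0,13],[0.034,-0.053,0,19.5],[0.0455,-0.07,0,26],[0.0569,-0.0879,0,32.5]])

```text
time: 38.23
tool_pos: [0.5221, 0.32, 0.1466]
tool_rot: [0.0, 0.999, -0.047, -0.001]
contact_force: [-0.0, -0.3, 0.1]
gripper_width: 0.163
```

```bash
python3 - <<'E'
from h import *
sd=grab('side','s14.png')
p,y=pose(); print(p,y,manip.state()['gripper_width'])
print(slot(0,-.015)); plan([*slot(0,-.015),.03],-95.1)
E
```

```text
[0.52209775 0.32335305 0.1467627 ] -95.51089439854864 0.15486297390375703
[0.52385938 0.31813341]
end q6 ~ 126.36979929723418 N 1
[0.0023, 0.005, 0.1168, np.float64(-0.41)]
```

>>> jog_arm(targets=[[0.001,0.001,0.03,0],[0.002,0.002,0.06,-0.2],[0.002,0.003,0.09,-0.4],[0.002,0.004,0.12,-0.4],[0.002,0.004,0.14,-0.4]])

```text
time: 38.7
tool_pos: [0.5217, 0.3138, 0.0034]
tool_rot: [0.001, 0.999, -0.04, -0.002]
contact_force: [-0.5, -1.1, -0.5]
gripper_width: 0.161
```

>>> jog_arm(targets=[[0,0,0,0],[0,0,0,0],[0,0,0,0]])

```text
time: 38.95
tool_pos: [0.5252, 0.3155, 0.009]
tool_rot: [-0.0, 0.999, -0.041, 0.001]
contact_force: [0.2, -0.5, 0.6]
gripper_width: 0.162
```

```bash
python3 - <<'E'
from h import *
p,y=pose(); print(p,y,manip.state()['gripper_width'])
plan([*slot(0,-.015),-.0215],-95.1)
E
```

```text
[0.52523334 0.31550303 0.00897896] -94.65683732333618 0.16185149497329832
end q6 ~ 126.36979929723418 N 1
[-0.0016, -0.0025, 0.0305, np.float64(0.44)]
```

>>> jog_arm(targets=[[-0.001,-0.001,0.01,0.2],[-0.001,-0.002,0.018,0.4],[-0.001,-0.002,0.025,0.4],[-0.001,-0.002,0.028,0.4],[-0.001,-0.002,0.028,0.4]])

```text
time: 39.37
tool_pos: [0.5228, 0.3169, -0.0215]
tool_rot: [0.0, 0.999, -0.044, -0.001]
contact_force: [-0.6, 0.0, -0.7]
gripper_width: 0.16
```

>>> jog_arm(targets=[[0,0,0.0005,0],[0,0,0.001,0],[0,0,0.001,0],[0,0,0.001,0],[0,0,0.001,0]])

```text
time: 39.78
tool_pos: [0.5236, 0.3172, -0.0211]
tool_rot: [-0.0, 0.999, -0.044, 0.0]
contact_force: [0.1, 1.0, -1.9]
gripper_width: 0.162
```

>>> jog_arm(targets=[[0,0,0.0005,0],[0,0,0.001,0],[0,0,0.001,0],[0,0,0.001,0]])

```text
time: 40.12
tool_pos: [0.5236, 0.3173, -0.022]
tool_rot: [-0.0, 0.999, -0.044, 0.0]
contact_force: [-0.3, -1.2, 1.7]
gripper_width: 0.16
```

>>> jog_arm(targets=[[0,0,0,0],[0,0,0,0],[0,0,0,0],[0,0,0,0],[0,0,0,0]], fingers=0.45)

```text
time: 40.53
tool_pos: [0.5234, 0.3172, -0.0225]
tool_rot: [0.0, 0.999, -0.044, -0.0]
contact_force: [0.9, 0.2, 0.6]
gripper_width: 0.451
```

>>> jog_arm(targets=[[0,0,-0.02,0],[0,0,-0.05,0],[0,0,-0.09,0],[0,0,-0.13,0],[0,0,-0.165,0]])

```text
time: 40.95
tool_pos: [0.5236, 0.3173, 0.1451]
tool_rot: [-0.0, 0.999, -0.044, 0.001]
contact_force: [1.2, 0.8, 0.5]
gripper_width: 0.45
```

```bash
python3 - <<'E'
from h import *
im=grab('top','t6.png'); sd=grab('side','s15.png')
for r in spats(im): print('top',r[:3])
for r in spats(sd,'side',.010): print('side',r[:3])
p,y=pose(); print(p,y,manip.state()['joint_pos'][5])
d=np.radians(101); g=np.array([.672,-.192])-.015*np.array([np.cos(d),np.sin(d)]); print(g)
plan([*g,.135],11)
E
```

```text
top (array([ 0.67211135, -0.19067945]), np.float64(101.51727162884077), np.float64(0.11169364556127358))
top (array([0.54203198, 0.31528141]), np.float64(-5.526542717091441), np.float64(0.11499668522044734))
side (array([0.54778727, 0.38275887]), np.float64(-6.178282235836867), np.float64(0.11648528067544107))
side (array([0.54294461, 0.31660368]), np.float64(-5.922558754504754), np.float64(0.11699191142169602))
side (array([ 0.67242645, -0.19363291]), np.float64(100.65983666953036), np.float64(0.12241378899648067))
[0.52806597 0.31934833 0.15178989] -95.0600620207157 2.0825222568816204
[ 0.67486213 -0.20672441]
end q6 ~ 151.9690763732453 N 3
[0.0642, 0.1704, 0.0056, np.float64(24.65)]
[0.1294, 0.1281, 0.0056, np.float64(24.65)]
[0.171, 0.0624, 0.0056, np.float64(24.65)]
```

```bash
python3 - <<'E'
from h import *
plan([.675,-.207,.148],11,wrap=False,N=4)
E
```

```text
end q6 ~ -28.04903097210982 N 4
[0.0482, 0.1278, 0.0009, np.float64(-26.52)]
[-0.0139, 0.1359, 0.0009, np.float64(-26.52)]
[-0.0731, 0.1154, 0.0009, np.float64(-26.52)]
[-0.117, 0.0706, 0.0009, np.float64(-26.52)]
```

>>> jog_arm(targets=[[0.0096,0.0256,0,-5.3],[0.0193,0.051,0,-10.6],[0.029,0.077,0,-16],[0.0386,0.102,0,-21.2],[0.0482,0.1278,0,-26.5]])

```text
time: 41.47
tool_pos: [0.5599, 0.1845, 0.1417]
tool_rot: [-0.0, 0.982, 0.188, -0.001]
contact_force: [0.6, 0.6, 0.2]
gripper_width: 0.45
```

>>> jog_arm(targets=[[-0.0028,0.027,0,-5.3],[-0.0056,0.054,0,-10.6],[-0.0083,0.0815,0,-16],[-0.011,0.109,0,-21.2],[-0.0139,0.1359,0,-26.5]])

```text
time: 41.88
tool_pos: [0.5967, 0.0527, 0.1416]
tool_rot: [-0.0, 0.913, 0.408, -0.0]
contact_force: [0.2, 0.0, -0.9]
gripper_width: 0.45
```

>>> jog_arm(targets=[[-0.0146,0.023,0,-5.3],[-0.029,0.046,0,-10.6],[-0.044,0.069,0,-16],[-0.0585,0.092,0,-21.2],[-0.0731,0.1154,0,-26.5]])

```text
time: 42.3
tool_pos: [0.6333, -0.0788, 0.1416]
tool_rot: [-0.0, 0.795, 0.607, -0.0]
contact_force: [0.8, -0.3, 0.4]
gripper_width: 0.453
```

>>> jog_arm(targets=[[-0.0234,0.0141,0,-5.3],[-0.0468,0.028,0,-10.6],[-0.07,0.042,0,-16],[-0.0936,0.0565,0,-21.2],[-0.117,0.0706,0,-26.5]], fingers=0.5)

```text
time: 42.72
tool_pos: [0.67, -0.2104, 0.1413]
tool_rot: [-0.001, 0.635, 0.773, -0.0]
contact_force: [-0.8, 0.1, -0.0]
gripper_width: 0.497
```

>>> jog_arm(targets=[[0,0,0.03,0],[0,0,0.06,0],[0,0,0.08,0],[0,0,0.1,0],[0,0,0.11,0]])

```text
time: 43.13
tool_pos: [0.6676, -0.2083, 0.0278]
tool_rot: [-0.003, 0.637, 0.771, -0.001]
contact_force: [-0.3, 1.4, -0.3]
gripper_width: 0.502
```

>>> jog_arm(targets=[[0,0,0,0],[0,0,0,0],[0,0,0,0]])

```text
time: 43.38
tool_pos: [0.6713, -0.2096, 0.0343]
tool_rot: [0.001, 0.637, 0.771, 0.0]
contact_force: [1.1, 0.2, -0.1]
gripper_width: 0.502
```

```bash
python3 - <<'E'
from h import *
sd=grab('side','s16.png')
for r in spats(sd,'side',.010): print('side',r[:3])
p,y=pose(); print(p,y,manip.state()['joint_pos'][5])
plan([.675,-.207,-.025],11)
E
```

```text
side (array([-0.50649094,  0.83254227]), np.float64(-49.217070814724394), np.float64(0.149572144191613))
side (array([0.48853281, 0.38937792]), np.float64(177.38858748097786), np.float64(0.11711962263067632))
side (array([0.54305205, 0.3171047 ]), np.float64(-5.427957287975193), np.float64(0.11696949546517471))
side (array([ 0.67233821, -0.1936544 ]), np.float64(100.72980621450914), np.float64(0.12241580076461187))
[ 0.67157556 -0.20971274  0.03482281] 10.938035730717814 -0.5992227938554102
end q6 ~ -28.04903097210982 N 1
[0.002, 0.0039, 0.0598, np.float64(-0.06)]
```

>>> jog_arm(targets=[[0.002,0.004,0.015,0],[0.002,0.004,0.03,0],[0.002,0.004,0.045,0],[0.002,0.004,0.053,0],[0.002,0.004,0.055,0]])

```text
time: 43.85
tool_pos: [0.6711, -0.2053, -0.0267]
tool_rot: [-0.003, 0.637, 0.771, -0.001]
contact_force: [-0.4, 0.4, -0.4]
gripper_width: 0.502
```

>>> jog_arm(targets=[[0,0,0.001,0],[0,0,0.002,0],[0,0,0.003,0],[0,0,0.003,0],[0,0,0.003,0]])

```text
time: 44.27
tool_pos: [0.6743, -0.2067, -0.0246]
tool_rot: [0.001, 0.637, 0.771, 0.0]
contact_force: [1.3, 1.0, 0.6]
gripper_width: 0.501
```

```bash
python3 - <<'E'
from h import *
print(pose())
E
```

```text
(array([ 0.67425668, -0.20672005, -0.0245942 ]), np.float64(10.930627894257409))
```

>>> jog_arm(targets=[[0,0,0.001,0],[0,0,0.002,0],[0,0,0.002,0]])

```text
time: 44.52
tool_pos: [0.6737, -0.2065, -0.0274]
tool_rot: [-0.0, 0.637, 0.771, -0.0]
contact_force: [-0.1, -0.0, -0.4]
gripper_width: 0.498
```

>>> jog_arm(targets=[[0,0,0,0],[0,0,0,0],[0,0,0,0],[0,0,0,0],[0,0,0,0]], fingers=0)

```text
time: 44.93
tool_pos: [0.674, -0.2065, -0.0271]
tool_rot: [0.0, 0.637, 0.771, 0.0]
contact_force: [0.9, -0.1, 1.2]
gripper_width: 0.16
```

>>> jog_arm(targets=[[0,0,0,0],[0,0,0,0],[0,0,0,0]])

```text
time: 45.18
tool_pos: [0.674, -0.2065, -0.0271]
tool_rot: [0.0, 0.637, 0.771, 0.0]
contact_force: [0.1, -1.3, 2.7]
gripper_width: 0.16
```

>>> jog_arm(targets=[[0,0,-0.03,0],[0,0,-0.07,0],[0,0,-0.11,0],[0,0,-0.15,0],[0,0,-0.18,0]])

```text
time: 45.6
tool_pos: [0.6744, -0.2067, 0.1563]
tool_rot: [0.001, 0.637, 0.771, 0.0]
contact_force: [1.4, -0.1, -0.2]
gripper_width: 0.158
```

```bash
python3 - <<'E'
from h import *
p,y=pose(); print(p,y,slot(-.065,-.015))
plan([*slot(-.065,-.015),.152],-95.1,wrap=False,N=4)
E
```

```text
[ 0.67444434 -0.20674657  0.15633156] 10.930819997958363 [0.51808125 0.25339075]
end q6 ~ 121.16300736218929 N 4
[0.1204, -0.0166, 0.0011, np.float64(26.51)]
[0.1003, -0.0685, 0.0011, np.float64(26.51)]
[0.0592, -0.1061, 0.0011, np.float64(26.51)]
[0.0056, -0.1214, 0.0011, np.float64(26.51)]
```

>>> jog_arm(targets=[[0.024,-0.0033,0,5.3],[0.048,-0.0066,0,10.6],[0.072,-0.01,0,16],[0.096,-0.0133,0,21.2],[0.1204,-0.0166,0,26.5]])

```text
time: 46.02
tool_pos: [0.6337, -0.0904, 0.1519]
tool_rot: [-0.0, 0.798, 0.603, -0.0]
contact_force: [0.3, 1.6, 0.1]
gripper_width: 0.16
```

>>> jog_arm(targets=[[0.02,-0.0137,0,5.3],[0.04,-0.0274,0,10.6],[0.06,-0.041,0,16],[0.08,-0.055,0,21.2],[0.1003,-0.0685,0,26.5]])

```text
time: 46.43
tool_pos: [0.5945, 0.0247, 0.152]
tool_rot: [-0.0, 0.915, 0.404, -0.0]
contact_force: [0.0, 0.3, -0.6]
gripper_width: 0.156
```

>>> jog_arm(targets=[[0.012,-0.021,0,5.3],[0.0237,-0.042,0,10.6],[0.0355,-0.064,0,16],[0.0473,-0.085,0,21.2],[0.0592,-0.1061,0,26.5]])

```text
time: 46.85
tool_pos: [0.5554, 0.1397, 0.152]
tool_rot: [-0.0, 0.983, 0.184, -0.0]
contact_force: [-0.3, -0.6, -0.3]
gripper_width: 0.161
```

>>> jog_arm(targets=[[0.0011,-0.0243,0,5.3],[0.0022,-0.0486,0,10.6],[0.0034,-0.073,0,16],[0.0045,-0.097,0,21.2],[0.0056,-0.1214,0,26.5]])

```text
time: 47.27
tool_pos: [0.5164, 0.2546, 0.152]
tool_rot: [0.0, 0.999, -0.047, -0.0]
contact_force: [0.6, 0.6, -1.1]
gripper_width: 0.162
```

>>> jog_arm(targets=[[0,0,0.03,0],[0,0,0.06,0],[0,0,0.09,0],[0,0,0.11,0],[0,0,0.12,0]])

```text
time: 47.68
tool_pos: [0.5142, 0.2528, 0.0282]
tool_rot: [0.001, 0.999, -0.044, -0.003]
contact_force: [-0.1, -0.5, -0.6]
gripper_width: 0.162
```

>>> jog_arm(targets=[[0,0,0,0],[0,0,0,0],[0,0,0,0]])

```text
time: 47.93
tool_pos: [0.5187, 0.2541, 0.0345]
tool_rot: [-0.001, 0.999, -0.044, 0.001]
contact_force: [0.8, 0.2, -0.2]
gripper_width: 0.159
```

```bash
python3 - <<'E'
from h import *
im=grab('top','t7.png'); sd=grab('side','s17.png')
for r in spats(im): print('top',r[:4])
for r in spats(sd,'side',.015): print('side',r[:4])
p,y=pose(); print(p,y)
plan([*slot(-.065,-.015),-.0215],-95.1)
E
```

```text
side (array([-0.48450305,  0.80983497]), np.float64(-29.809203743339108), np.float64(0.11603872713737318), [np.float64(154.5), np.float64(18.9)])
side (array([0.54680881, 0.33131924]), np.float64(-1.128177378975841), np.float64(0.12448999557226034), [np.float64(30.4), np.float64(5.3)])
[0.51898436 0.25418479 0.0348874 ] -95.07656977016731
end q6 ~ 121.16300736218929 N 1
[-0.0008, 0.0009, 0.0564, np.float64(0.02)]
```

Position and heading are on target. Lowering.

>>> jog_arm(targets=[[0,0,0.015,0],[0,0,0.03,0],[0,0,0.045,0],[0,0,0.051,0],[0,0,0.052,0]])

```text
time: 48.45
tool_pos: [0.5168, 0.2535, -0.02]
tool_rot: [0.0, 0.999, -0.044, -0.001]
contact_force: [-0.7, 0.2, -1.1]
gripper_width: 0.164
```

>>> jog_arm(targets=[[0,0,0.0005,0],[0,0,0.001,0],[0,0,0.001,0],[0,0,0.001,0],[0,0,0.001,0]])

```text
time: 48.87
tool_pos: [0.5179, 0.2539, -0.0196]
tool_rot: [-0.0, 0.999, -0.044, 0.001]
contact_force: [-0.1, -0.8, 0.0]
gripper_width: 0.159
```

>>> jog_arm(targets=[[0,0,0.0005,0],[0,0,0.001,0],[0,0,0.0015,0],[0,0,0.002,0],[0,0,0.0023,0]])

```text
time: 49.28
tool_pos: [0.5173, 0.2537, -0.0222]
tool_rot: [0.0, 0.999, -0.044, -0.0]
contact_force: [-3.1, -0.9, 5.9]
gripper_width: 0.16
```

>>> jog_arm(targets=[[0,0,0,0],[0,0,0,0]])

```text
time: 49.45
tool_pos: [0.5173, 0.2537, -0.0222]
tool_rot: [0.0, 0.999, -0.044, -0.0]
contact_force: [-3.5, -2.2, 6.0]
gripper_width: 0.165
```

>>> jog_arm(targets=[[0,0,0,0],[0,0,0,0],[0,0,0,0],[0,0,0,0],[0,0,0,0]], fingers=0.45)

```text
time: 49.87
tool_pos: [0.5173, 0.2537, -0.0229]
tool_rot: [0.0, 0.999, -0.044, -0.0]
contact_force: [0.4, -0.1, 0.1]
gripper_width: 0.448
```

>>> jog_arm(targets=[[0,0,-0.02,0],[0,0,-0.05,0],[0,0,-0.09,0],[0,0,-0.13,0],[0,0,-0.165,0]])

```text
time: 50.28
tool_pos: [0.5175, 0.2538, 0.1448]
tool_rot: [-0.0, 0.999, -0.044, 0.001]
contact_force: [0.7, 0.4, 1.0]
gripper_width: 0.45
```

>>> jog_arm(targets=[[0,0.04,-0.01,0],[0,0.08,-0.02,0],[0,0.12,-0.03,0],[0,0.16,-0.04,0],[0,0.19,-0.05,0]])

```text
time: 50.7
tool_pos: [0.4999, 0.0621, 0.1928]
tool_rot: [0.0, 0.999, -0.045, 0.0]
contact_force: [0.8, 0.0, -0.7]
gripper_width: 0.449
```

>>> jog_arm(targets=[[0,0.04,0,0],[0,0.08,0,0],[0,0.12,0,0],[0,0.16,0,0],[0,0.19,0,0]])

```text
time: 51.12
tool_pos: [0.4831, -0.1276, 0.1925]
tool_rot: [0.0, 0.999, -0.045, 0.0]
contact_force: [0.5, -0.1, 0.8]
gripper_width: 0.448
```

```bash
python3 - <<'E'
from h import *
im=grab('top','t8.png'); sd=grab('side','s18.png')
for r in spats(im): print('top',r[:4])
for r in spats(sd,'side',.015): print('side',r[:4])
A=cv2.resize(im[50:290,140:460],(800,600),interpolation=cv2.INTER_CUBIC); cv2.imwrite('pics/c12.png',A[:,:,::-1])
E
```

```text
top (array([0.54846296, 0.38320324]), np.float64(-3.974681274765554), np.float64(0.1145006648506573), [np.float64(32.8), np.float64(9.6)])
top (array([0.54205192, 0.3154884 ]), np.float64(-5.57852366230348), np.float64(0.11500680070669206), [np.float64(32.2), np.float64(5.3)])
top (array([0.53570489, 0.25247821]), np.float64(-4.779924507370447), np.float64(0.11432390805839093), [np.float64(32.1), np.float64(7.6)])
```

View pics/c12.png

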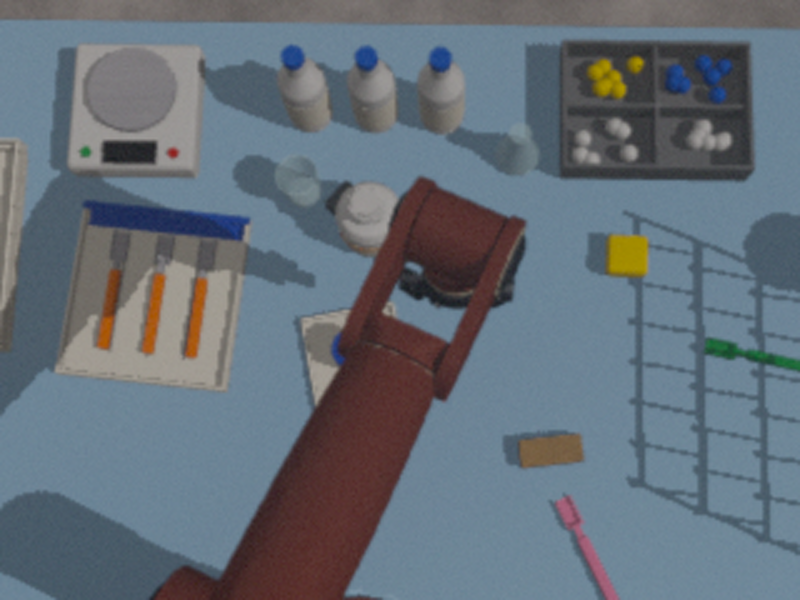

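View pics/s18.png

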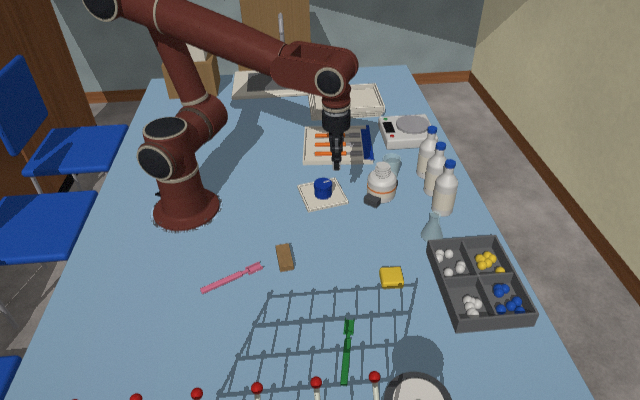

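Both views show the three spatulas side by side in the tray, scoops towards the blue end. The cap stands upright in the dish at (323,187). The gripper is clear, and no orange handle is left on the bench.

```bash
python3 -c "
from plant import manip
print(manip.job_done())"
```

```text
the job is handed in; nothing more can be done
None
```

The job is done and handed in at about 51 s of robot time. I unscrewed the cap in two grips (about 510° in all), held it as it came free, and stood it upright in the dish. Then I laid the three orange spatulas present side by side in the tray with their scoops towards the blue end.

**Last checks:**
- **Spatulas:** the top view puts their directions at −4.0°, −5.6° and −4.8°, against a tray axis of about −5.1°. They lie about 65 mm apart, with none on another.
- **Cap and other things:** the side view shows the cap upright in the dish. The beaker, strips, sponge and the green and pink look-alikes look to be where they started. The gripper was clear of everything.

**What went wrong or disagreed:**
- **First closing missed:** the real fingertips sit about 33 mm higher than the reported TCP. My first closing therefore shut on top of the cap, at about 2.5 N. I corrected for the offset after that.
- **Odd side-view readings:** mid-run, the side view read the first-placed spatula's scoop as pointing the other way. In the last side view the detector found no spatulas at all. The last top-view measurement and both final pictures contradict the reversed reading, so I put both down to shadow or the arm blocking the view.

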